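# Unpack the rechargeable handles and put the bench kit on charge

## Task

Put the bench's rechargeable kit away on charge. Fold both long flaps of the carton right back, then move every instrument handle from the carton into a free bay of the desk charger, contact end down and fully home, lowering it in rather than dropping it; also hang the inspection lamp by its handle across both prongs of the hook stand. Leave the handles that are already charging and the other things on the bench where they are.

Things in the scene. Friction and masses are not known exactly. Their poses are not given: they have to be found in the camera images.
- carton: open brown cardboard carton, fixed, 184 (its x) x 230 (its y) x 142 mm high to the rim, walls and floor 4 mm; origin at the centre of its underside, z up. Inside, 3 mm partitions reaching 70 mm above the floor make 2 x 3 cells centred at x -36, +36 and y -66, 0, +66 mm. Its short end flaps (+y, -y) are already folded down outside and stay so.
- flap_near (a joint): angle of the long flap hinged on the carton's -x rim (hinge along carton y, at x -92, z 142 mm); flap 76 mm wide, 226 long, 4 thick. 0 = shut, level over the carton; 1.57 = upright; 3.14 = folded right back, level, outside; stop at 3.4. Starts sprung up at 0.7 to 1.0, leaving a gap between the two flaps. Stiff crease (0.03 N m): stays where left, 1 N at its edge moves it.
- flap_far (a joint): the same for the long flap hinged on the carton's +x rim (x +92, z 142 mm)
- charger: white six-bay desk charger, block 150 (its x) x 214 (its y) x 75 mm high, fixed; origin at the centre of its underside, z up. Six round upright bays of 32 mm diameter, 60 mm deep from the top face, their floor 15 mm above the underside
- lamp: grey block-shaped inspection lamp standing on its foot, loose, 0.36 to 0.59 kg: foot 80 (its x) x 130 (its y) x 12 mm, housing 42 x 120 mm up to z 88 mm, above it a stirrup handle: round bar 14 mm thick along y, 106 mm between the centres of its legs, bar axis at z 155 mm, 60 mm free height under the bar. Origin at the centre of the underside
- lamp_grip (a point): centre of the lamp's handle bar, on the bar's axis, 155 mm above the lamp's underside
- hook_rest (a point): rest point on the fixed hook stand (post and double-prong hook), z up: midway between two level prongs, at their top, 240 mm above the bench. Prongs 10 mm thick, at y -28 and +28 mm, run along x from the 20 mm post (axis at x +60, top 243 mm) to upturned tips at x -46 (tip tops 258 mm above the bench). A hung lamp's bar lies across both, parallel to y, its axis 7 mm above
- multimeter: bystander: hand-held multimeter in a black rubber case lying flat, 90 x 185 x 36 mm, origin under its centre; leave alone
- screwdriver: bystander: screwdriver lying on the bench, 190 mm long; leave alone
- grease_jar: bystander: small jar, 64 mm diameter, 65 mm high; leave alone
- bay0 (a point): centre of the floor of charger bay 0 (charger x -34, y +66 mm), 60 mm below the mouth; a handle fully home has its origin here
- bay1 (a point): centre of the floor of charger bay 1 (charger x -34, y +0 mm), 60 mm below the mouth; a handle fully home has its origin here
- bay2 (a point): centre of the floor of charger bay 2 (charger x -34, y -66 mm), 60 mm below the mouth; a handle fully home has its origin here
- bay3 (a point): centre of the floor of charger bay 3 (charger x +34, y +66 mm), 60 mm below the mouth; a handle fully home has its origin here
- bay4 (a point): centre of the floor of charger bay 4 (charger x +34, y +0 mm), 60 mm below the mouth; a handle fully home has its origin here
- bay5 (a point): centre of the floor of charger bay 5 (charger x +34, y -66 mm), 60 mm below the mouth; a handle fully home has its origin here
- handle0: instrument handle standing upright and loose in a carton cell, contact end down: black round bar 30 mm in diameter, its lowest 6 mm tapered to 22 mm, 126 mm high, topped by a steel neck 20 mm in diameter up to 136 mm; 0.18 kg; origin at the centre of the bottom (contact) end, z along the handle. May be absent (3 or 4 of the five are there)
- handle1: another such handle in the carton. May be absent (3 or 4 of the five are there)
- handle2: another such handle in the carton. May be absent (3 or 4 of the five are there)
- handle3: another such handle in the carton. May be absent (3 or 4 of the five are there)
- handle4: another such handle in the carton. May be absent (3 or 4 of the five are there)
- charging0: a handle of the same shape already charging, home in bay 0; may be absent (1 or 2 of the three are there), and then that bay is free. Leave it in place
- charging1: a handle of the same shape already charging, home in bay 2; may be absent (1 or 2 of the three are there), and then that bay is free. Leave it in place
- charging2: a handle of the same shape already charging, home in bay 4; may be absent (1 or 2 of the three are there), and then that bay is free. Leave it in place
Not all that is in view belongs to the job. What is shaped like the handle0 but green is not meant.

How it is judged:
On the way:
1. both long carton flaps are folded back well past upright (beyond 2.4 rad) (value of joint each of flap_near, flap_far above 2.4 rad), for 0.2 s.
At the end, for the whole second after the job is handed in: Every handle from the carton stands in a charger bay, its contact end within 6 mm of the centre of the bay floor, upright, at rest; the lamp hangs at rest, its handle bar lying on both prongs (axis 0 to 12 mm above their tops, at most 30 mm off the middle sideways), tilted under 0.35 rad ((distance between handle0 and bay0 below 0.006 m or distance between handle0 and bay1 below 0.006 m or distance between handle0 and bay2 below 0.006 m or distance between handle0 and bay3 below 0.006 m or distance between handle0 and bay4 below 0.006 m or distance between handle0 and bay5 below 0.006 m) and angle between each of handle0, handle1, handle2, handle3, handle4's own z axis and vertical below 0.12 rad and linear speed of each of handle0, handle1, handle2, handle3, handle4, lamp below 0.03 m/s and (distance between handle1 and bay0 below 0.006 m or distance between handle1 and bay1 below 0.006 m or distance between handle1 and bay2 below 0.006 m or distance between handle1 and bay3 below 0.006 m or distance between handle1 and bay4 below 0.006 m or distance between handle1 and bay5 below 0.006 m) and (distance between handle2 and bay0 below 0.006 m or distance between handle2 and bay1 below 0.006 m or distance between handle2 and bay2 below 0.006 m or distance between handle2 and bay3 below 0.006 m or distance between handle2 and bay4 below 0.006 m or distance between handle2 and bay5 below 0.006 m) and (distance between handle3 and bay0 below 0.006 m or distance between handle3 and bay1 below 0.006 m or distance between handle3 and bay2 below 0.006 m or distance between handle3 and bay3 below 0.006 m or distance between handle3 and bay4 below 0.006 m or distance between handle3 and bay5 below 0.006 m) and (distance between handle4 and bay0 below 0.006 m or distance between handle4 and bay1 below 0.006 m or distance between handle4 and bay2 below 0.006 m or distance between handle4 and bay3 below 0.006 m or distance between handle4 and bay4 below 0.006 m or distance between handle4 and bay5 below 0.006 m) and x of lamp_grip in the frame of hook_rest between -0.045 and 0.052 m and y of lamp_grip in the frame of hook_rest between -0.03 and 0.03 m and z of lamp_grip in the frame of hook_rest between 0 and 0.012 m and angle between lamp's own z axis and vertical below 0.35 rad); the robot touches nothing.
It fails at once if a handle is dropped into or onto the charger (falls faster than 0.75 m/s there) ((z of handle0 in the frame of charger below 0.078 m and x of handle0 in the frame of charger between -0.08 and 0.08 m and y of handle0 in the frame of charger between -0.11 and 0.11 m and linear speed of handle0 above 0.75 m/s) or (z of handle1 in the frame of charger below 0.078 m and x of handle1 in the frame of charger between -0.08 and 0.08 m and y of handle1 in the frame of charger between -0.11 and 0.11 m and linear speed of handle1 above 0.75 m/s) or (z of handle2 in the frame of charger below 0.078 m and x of handle2 in the frame of charger between -0.08 and 0.08 m and y of handle2 in the frame of charger between -0.11 and 0.11 m and linear speed of handle2 above 0.75 m/s) or (z of handle3 in the frame of charger below 0.078 m and x of handle3 in the frame of charger between -0.08 and 0.08 m and y of handle3 in the frame of charger between -0.11 and 0.11 m and linear speed of handle3 above 0.75 m/s) or (z of handle4 in the frame of charger below 0.078 m and x of handle4 in the frame of charger between -0.08 and 0.08 m and y of handle4 in the frame of charger between -0.11 and 0.11 m and linear speed of handle4 above 0.75 m/s)).
It fails at once if a handle that was already charging is moved by more than 15 mm (distance of any of charging0, charging1, charging2 from where it was at the start of the episode above 0.015 m).
It fails at once if the multimeter, the screwdriver or the jar is pushed away by more than 30 mm (distance of any of multimeter, screwdriver, grease_jar from where it was at the start of the episode above 0.03 m).
Of handle0, handle1, handle2, handle3, handle4 only 3 to 4 are there at a start; the rules pass over those that are not, and their reading is None.
Of charging0, charging1, charging2 only 1 to 2 are there at a start; the rules pass over those that are not, and their reading is None.
At some moment in a run one of lamp may be knocked a few centimetres aside while the robot is not near it.
It also fails if it takes over 208 s, if anything falls off the work surface, if the arm or the gripper's body presses on something with over 40 N, if the wrist force passes 120 N, or if a joint passes its speed limit or range.

## Robot

A 6-joint arm with a two-finger parallel gripper is mounted at the origin on the work surface. World frame = base frame: x ahead of the robot, y to its left, z up, the work surface at z = 0. Lengths are in m, angles in rad, forces in N, time in s.
With the tool pointing down it reaches from about 0.325 to 0.9 m from the base axis. Payload 6.1 kg.
Tool frame: the origin (TCP) lies midway between the tips of the shut fingers; the grasp point (between the pads) lies 19 mm behind it (ctrl.grip_point_offset is the distance from the TCP to the grasp point, in m); z points along the fingers, y is the line along which they close (so a half turn about z gives the same grasp; the last joint's range is limited). The gripper opens to 85 mm and grips with 20 to 120 N. Pads are 22 mm wide; open, the fingers measure 114 mm over their backs; the gripper's body (76 mm by 85 mm) begins 54 mm behind the grasp point. The pads swing forward as they close: fully open they stand 13 mm farther back than shut.
Start: joints at [1.182, 0.22, 1.526, -0, 1.395, -0.126], TCP at [0.162, 0.604, 0.231] pointing down, gripper open.
Joint ranges: [-2.98, 2.98], [-0.91, 2.08], [0.09, 2.57], [-1.24, 4.39], [0.2, 2.65], [-2.68, 2.68]. Speed limits (rad/s): [2.57, 2.57, 3.01, 3.14, 3.14, 3.14].

## Interface

Orientations are given as a unit quaternion [w, x, y, z].
In Python, from station import ctrl, viewer gives the robot as it stands. The module is installed in compiled form; this text tells all that it offers.
- The arm moves only by the tool drive_tool, never from a script. Its arguments are lists of equal length, an entry for each row: "translation": the shift along the tool's x, y, z each as a share of 20 mm, from -1 to 1, a list of three; "dr": the turn, a rotation vector about the tool's x, y, z each as a share of 30 degrees, from -1 to 1, a list of three; "gripper": the finger opening in mm, from 0 to 85.4. In form: {"translation": [[dx, dy, dz], ...], "dr": [[wx, wy, wz], ...], "gripper": [gripper, ...]}. A call has 1 to 12 rows; each row shifts and turns the commanded pose from where the row before left it, along the tool's axes as they then stand; what a row does not reach is not made up. A row lasts 1/8 s, in which the tool goes at most 62.5 mm and 10.7 degrees, less where a joint would pass 70% of its speed; a pose out of reach is approached as far as the arm can. A call with a number of a shift or a turn outside -1 to 1 is refused whole. A call with a gripper value outside its range is refused whole. The fingers move at their own pace and stop on an object; "newtons" is the grip in N (left out, the last holds). Time passes only in rows, so rows that do not move let the fingers close. It gives the time, the measured TCP pose, the force, the opening and the grip force at its end, in the units of the state.
- ctrl.get_obs(): the state, without advancing time (a new reading comes with each control period).
- viewer.snapshot(name): name is "side" or "top"; returns the picture (384x512x3 uint8, red, green, blue); there is no depth.
- viewer.camera_params(name): a dict with "camera_matrix" (3x3 intrinsics, pixels), "rvec" (rotation vector, rad) and "tvec" (3), from world to camera coordinates, as OpenCV has them. Camera axes: x right, y down, z forward; pixel columns grow to the right and rows downward; lengths in m; the calibration is good to about 2 mm. A picture is of the moment at which its call begins. camera_params takes no time and is no camera call.
- ctrl.close_job(): hands the job in; it is judged then, once.
The state is a dict: "time": time; "joint_pos": joint angles; "joint_velocities": joint speeds; "joint_torque": joint torques, N m; "position": TCP position; "eef_rot": TCP orientation; "force": force on the tool from outside, world axes, zero at the start; "ft_torque": the same for the moment, N m; "grip_width": finger opening in m; "grasp_force": force on a finger pad.
Only numpy, scipy, OpenCV 4.12 (cv2) and the standard library are available. Lean on these libraries where they do the work, as an engineer would, in place of code of your own. Each camera call takes 0.05 s, during which the arm holds its last target. There are 200 camera calls.

## Working session

There is one attempt and no reset: what is moved stays moved. The work goes in short steps, Python scripts to look and compute and a tool call to move; the robot and the scene stay as the last step left them, time stands still between calls to the robot, and variables do not carry over. Pictures are saved under pics/ and viewed, at most 14 in all, crops included, and the job is handed in when it is done.

Besides the shell and the picture viewer there is one more tool, called by a JSON object that holds its "fn" and its "kwargs". drive_tool: Moves the arm, as the interface text tells. Its arguments: {"type":"object","properties":{"translation":{"type":"array","items":{"type":"array","items":{"type":"number","minimum":-1,"maximum":1}}},"dr":{"type":"array","items":{"type":"array","items":{"type":"number","minimum":-1,"maximum":1}}},"gripper":{"type":"array","items":{"type":"number"}},"newtons":{"type":"number"}},"required":["translation","dr","gripper"]}

```bash
mkdir -p pics
cat > h.py <<'E'
import numpy as np, cv2
from station import ctrl, viewer
def P(n):
    c=viewer.camera_params(n); R=cv2.Rodrigues(np.array(c["rvec"],float))[0]; return np.array(c["camera_matrix"]),R,np.array(c["tvec"],float).ravel()
def ray(n,uv,z):
    K,R,t=P(n); d=R.T@np.linalg.solve(K,[uv[0],uv[1],1.]); o=-R.T@t; return o+d*(z-o[2])/d[2]
def proj(n,X):
    K,R,t=P(n); p=K@(R@np.array(X,float)+t); return p[:2]/p[2]
def snap(n,f):
    im=viewer.snapshot(n); cv2.imwrite('pics/'+f+'.png',im[:,:,::-1]); return im
E
python3 - <<'E'
from h import *
for n in("top","side"):
    im=snap(n,n+'0'); cv2.imwrite(f'pics/{n}0b.png',cv2.resize(im[:,:,::-1],(800,600),interpolation=cv2.INTER_CUBIC))
    K,R,t=P(n); print(n,K.round(1).tolist(),(-R.T@t).round(3),R.round(2).tolist())
o=ctrl.get_obs(); print(o)
E
```

```text
top [[386.1, 0.0, 254.1], [0.0, 386.1, 186.1], [0.0, 0.0, 1.0]] [0.319 0.015 1.515] [[-0.03, -1.0, 0.0], [-0.99, 0.02, -0.16], [0.16, -0.01, -0.99]]
side [[355.8, 0.0, 257.7], [0.0, 355.8, 190.1], [0.0, 0.0, 1.0]] [0.386 0.644 0.95 ] [[-0.97, -0.25, 0.01], [-0.2, 0.76, -0.62], [0.15, -0.6, -0.79]]
{'time': 0.1, 'joint_pos': array([ 1.18187772e+00,  2.21154592e-01,  1.52748550e+00, -1.89061096e-05,
        1.39475507e+00, -1.26110752e-01]), 'joint_velocities': array([-7.85808491e-05, -3.46912369e-03, -8.36254341e-04,  4.77600018e-04,
        1.82169503e-03, -2.93080653e-04]), 'joint_torque': array([ 2.40983345e-04, -4.98246109e+01, -3.90542042e+01, -2.36410924e-04,
        5.72542922e-03,  4.47192883e-05]), 'position': array([0.16217371, 0.60301566, 0.23031006]), 'eef_rot': array([-2.20531302e-04,  1.31024394e-01,  9.91378735e-01, -8.73907320e-04]), 'force': array([ 0.1684349 ,  0.46807701, -0.27887786]), 'ft_torque': array([ 0.0322429 , -0.0336025 , -0.01239641]), 'grasp_force': 0.0, 'grip_width': 0.085303260929667}
```

View pics/top0b.png

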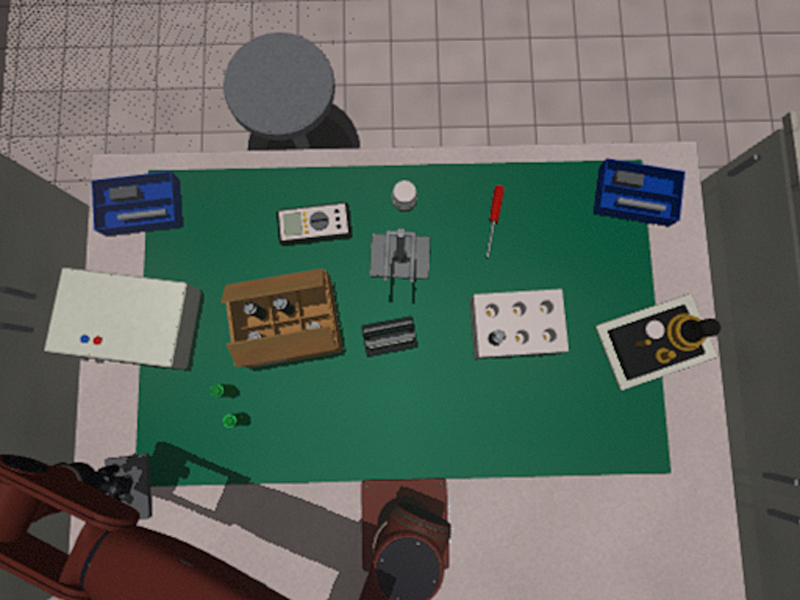

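View pics/side0b.png

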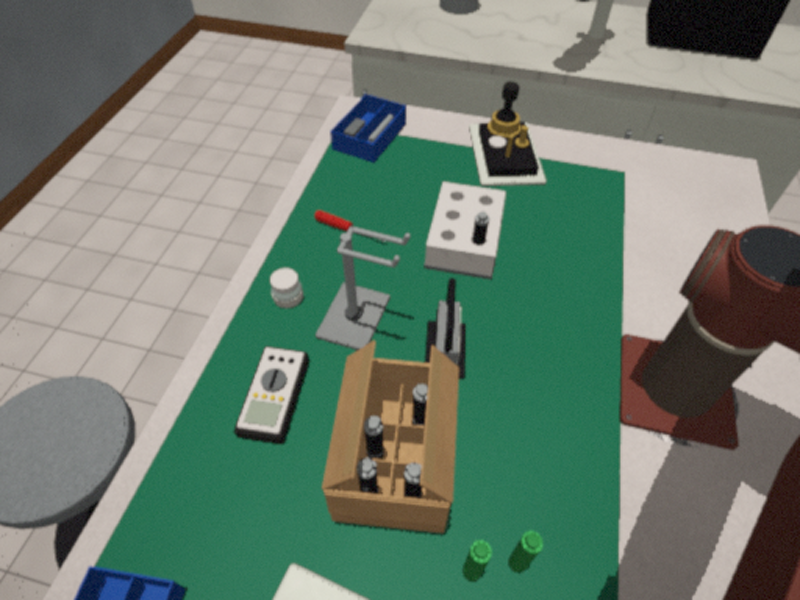

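Run:
```python
from h import *
a=cv2.imread('pics/top0.png')[135:240,138:368]; cv2.imwrite('pics/tc.png',cv2.resize(a,None,fx=3.4,fy=3.4,interpolation=cv2.INTER_CUBIC))
a=cv2.imread('pics/side0.png')[110:340,200:330].transpose(1,0,2); cv2.imwrite('pics/sc.png',cv2.resize(a,None,fx=3.4,fy=3.4,interpolation=cv2.INTER_CUBIC))
# charger white top: contours
for n,box in(("top",(280,370,175,240)),("side",(265,330,110,180))):
    im=cv2.imread(f'pics/{n}0.png'); h=cv2.cvtColor(im,cv2.COLOR_BGR2HSV)
    m=((h[...,1]<50)&(h[...,2]>(150 if n=="top" else 160))).astype('uint8'); M=np.zeros_like(m); x0,x1,y0,y1=box; M[y0:y1,x0:x1]=m[y0:y1,x0:x1]
    c=max(cv2.findContours(M,cv2.RETR_EXTERNAL,cv2.CHAIN_APPROX_NONE)[0],key=cv2.contourArea)
    r=cv2.approxPolyDP(c,4,True)[:,0]; print(n,r.tolist(),cv2.minAreaRect(c))
    for p in r: print(ray(n,p,.075).round(3))
```

```text
top [[359, 186], [304, 188], [307, 227], [362, 224]] ((333.07391357421875, 206.18287658691406), (39.92210388183594, 57.887054443359375), 86.42366790771484)
[ 0.542 -0.392  0.075]
[ 0.54  -0.184  0.075]
[ 0.393 -0.188  0.075]
[ 0.399 -0.393  0.075]
side [[284, 116], [273, 156], [316, 163], [323, 123]] ((297.9459533691406, 139.32432556152344), (44.387718200683594, 42.74372863769531), 9.462323188781738)
[ 0.543 -0.394  0.075]
[ 0.537 -0.182  0.075]
[ 0.391 -0.188  0.075]
[ 0.396 -0.394  0.075]
```

View pics/tc.png

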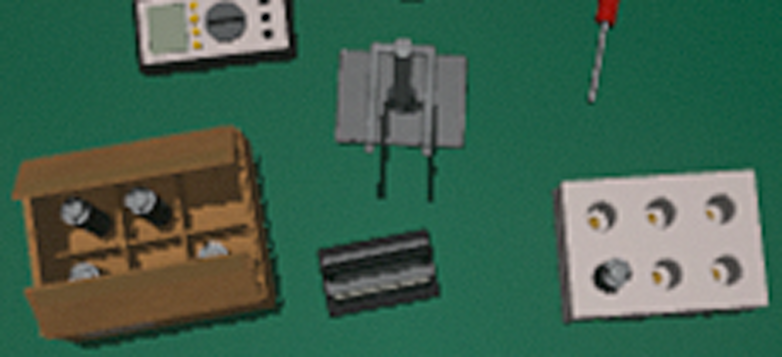

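View pics/sc.png

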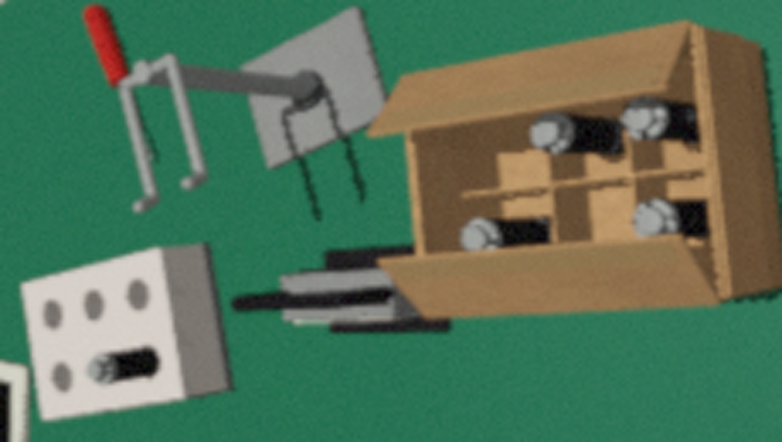

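```bash
cat >> h.py <<'E'
T=lambda a:(138+a[0]/3.4-.35,135+a[1]/3.4-.35)
S=lambda a:(200+a[1]/3.4-.35,110+a[0]/3.4-.35)
E
python3 - <<'E'
from h import *
def s(l,p,z): print(l,ray('side',S(p),z).round(4))
def t(l,p,z): print(l,ray('top',T(p),z).round(4))
for p in[(690,22),(405,75),(720,302),(418,318)]: s('rim',p,.142)
for p in[(550,130),(642,118),(480,235),(655,217)]: s('hnd',p,.140)
for p in[(73,210),(141,200),(85,270),(212,248)]: t('hnd',p,.140)
for p in[(602,217),(660,213),(720,209),(667,275),(725,271)]: t('bay',p,.075)
for p in[(53,314),(94,305),(138,295),(62,377)]: s('bay',p,.075)
t('chg',(618,272),.151); s('chg',(100,368),.151)
# lamp
t('bar',(325,258),.155);t('bar',(430,237),.155)
s('bar',(235,302),.155);s('bar',(388,294),.155)
for p in[(319,250),(427,230),(440,297),(330,316)]: t('foot',p,.012)
# hook
for p in[(369,150),(428,152),(374,45),(432,45)]: t('prong',p,.243)
for p in[(145,206),(193,182)]: s('tip',p,.258)
for p in[(122,82),(170,60)]: s('pr',p,.24)
t('post',(404,45),.243); s('post',(143,72),.243)
print('edge')
for p in[(14,195),(22,162),(240,127),(248,160)]: t('farflap',p,.2)
for p in[(27,288),(44,338),(270,300),(258,255)]: t('nearflap',p,.2)
E
```

```text
rim [0.562  0.3981 0.142 ]
rim [0.5971 0.1765 0.142 ]
rim [0.3769 0.3701 0.142 ]
rim [0.4108 0.1394 0.142 ]
hnd [0.5212 0.2821 0.14  ]
hnd [0.5098 0.3496 0.14  ]
hnd [0.461  0.2075 0.14  ]
hnd [0.4418 0.3412 0.14  ]
hnd [0.5124 0.3468 0.14  ]
hnd [0.5213 0.2751 0.14  ]
hnd [0.4486 0.3333 0.14  ]
hnd [0.4684 0.2003 0.14  ]
bay [ 0.4991 -0.222   0.075 ]
bay [ 0.502  -0.2864  0.075 ]
bay [ 0.5048 -0.3531  0.075 ]
bay [ 0.4332 -0.2901  0.075 ]
bay [ 0.436  -0.3541  0.075 ]
bay [ 0.5041 -0.3516  0.075 ]
bay [ 0.501  -0.2865  0.075 ]
bay [ 0.4981 -0.2208  0.075 ]
bay [ 0.4361 -0.3552  0.075 ]
chg [ 0.4316 -0.2232  0.151 ]
chg [ 0.4315 -0.2133  0.151 ]
bar [0.4534 0.081  0.155 ]
bar [ 0.4726 -0.0286  0.155 ]
bar [ 0.4586 -0.0291  0.155 ]
bar [0.4337 0.1255 0.155 ]
foot [0.4769 0.0947 0.012 ]
foot [ 0.4969 -0.03    0.012 ]
foot [ 0.4196 -0.0426  0.012 ]
foot [0.4011 0.0834 0.012 ]
prong [0.5502 0.0317 0.243 ]
prong [ 0.5468 -0.0263  0.243 ]
prong [0.6565 0.0243 0.243 ]
prong [ 0.6551 -0.0335  0.243 ]
tip [ 0.5415 -0.014   0.258 ]
tip [0.5468 0.0405 0.258 ]
pr [ 0.6513 -0.0301  0.24  ]
pr [0.6516 0.0262 0.24  ]
post [ 0.6557 -0.0056  0.243 ]
post [ 0.6506 -0.0022  0.243 ]
edge
farflap [0.5207 0.3921 0.2   ]
farflap [0.5544 0.3847 0.2   ]
farflap [0.5852 0.1633 0.2   ]
farflap [0.5508 0.1554 0.2   ]
nearflap [0.4264 0.3771 0.2   ]
nearflap [0.3763 0.3593 0.2   ]
nearflap [0.4083 0.1344 0.2   ]
nearflap [0.4537 0.146  0.2   ]
```

{"fn": "drive_tool", "kwargs": {"translation": [[0, 0, -0.3], [0, 0, -0.3], [0, 0, -0.3], [0, 0, -0.3], [0, 0, -0.3], [0, 0, -0.3], [0, 0, -0.3]], "dr": [[0, 0, 0.316], [0, 0, 0.316], [0, 0, 0.316], [0, 0, 0.316], [0, 0, 0.316], [0, 0, 0.316], [0, 0, 0.316]], "gripper": [0, 0, 0, 0, 0, 0, 0]}}

```text
time: 0.98
position: [0.1622, 0.6032, 0.2728]
eef_rot: [0.0, 0.654, 0.756, -0.001]
force: [-0.5, -0.0, 0.1]
grip_width: 0.0001
grasp_force: 0.0
```

{"fn": "drive_tool", "kwargs": {"translation": [[-0.99, 0.71, 0], [-0.99, 0.71, 0], [-0.99, 0.71, 0], [-0.99, 0.71, 0], [-0.99, 0.71, 0], [-0.99, 0.71, 0], [-0.99, 0.71, 0], [-0.99, 0.71, 0], [-0.99, 0.71, 0], [-0.99, 0.71, 0]], "dr": [[0, 0, 0], [0, 0, 0], [0, 0, 0], [0, 0, 0], [0, 0, 0], [0, 0, 0], [0, 0, 0], [0, 0, 0], [0, 0, 0], [0, 0, 0]], "gripper": [0, 0, 0, 0, 0, 0, 0, 0, 0, 0]}}

```text
time: 2.22
position: [0.3331, 0.4269, 0.2726]
eef_rot: [0.0, 0.651, 0.759, -0.001]
force: [-0.2, 0.2, -0.9]
grip_width: 0.0002
grasp_force: 0.0
```

{"fn": "drive_tool", "kwargs": {"translation": [[-0.99, 0.71, 0], [-0.99, 0.71, 0], [-0.99, 0.71, 0], [-0.99, 0.71, 0], [-0.99, 0.71, 0], [-0.99, 0.71, 0], [-0.99, 0.71, 0], [-0.99, 0.71, 0], [-0.99, 0.71, 0], [0, 0, 0]], "dr": [[0, 0, 0], [0, 0, 0], [0, 0, 0], [0, 0, 0], [0, 0, 0], [0, 0, 0], [0, 0, 0], [0, 0, 0], [0, 0, 0], [0, 0, 0]], "gripper": [0, 0, 0, 0, 0, 0, 0, 0, 0, 0]}}

```text
time: 3.48
position: [0.4858, 0.2695, 0.2725]
eef_rot: [-0.0, 0.652, 0.758, -0.001]
force: [-0.3, 0.4, -0.3]
grip_width: -0.0003
grasp_force: 0.0
```

{"fn": "drive_tool", "kwargs": {"translation": [[0, 0, 0.9], [0, 0, 0.9], [0, 0, 0.9], [0, 0, 0.9], [0, 0, 0.9], [0, 0, 0.9]], "dr": [[0, 0, 0], [0, 0, 0], [0, 0, 0], [0, 0, 0], [0, 0, 0], [0, 0, 0]], "gripper": [0, 0, 0, 0, 0, 0]}}

```text
time: 4.22
position: [0.4852, 0.2719, 0.164]
eef_rot: [-0.0, 0.652, 0.758, -0.0]
force: [0.4, -0.5, -0.4]
grip_width: -0.0
grasp_force: 0.0
```

{"fn": "drive_tool", "kwargs": {"translation": [[0, -0.8, 0], [0, -0.8, 0], [0, -0.8, 0], [0, -0.8, 0], [0, -0.8, 0], [0, -0.8, 0], [0, -0.8, 0], [0, -0.8, 0], [0, -0.8, 0], [0, 0, 0.3], [0, 0, 0.3], [0, 0, 0]], "dr": [[0, 0, 0], [0, 0, 0], [0, 0, 0], [0, 0, 0], [0, 0, 0], [0, 0, 0], [0, 0, 0], [0, 0, 0], [0, 0, 0], [0, 0, 0], [0, 0, 0], [0, 0, 0]], "gripper": [0, 0, 0, 0, 0, 0, 0, 0, 0, 0, 0, 0]}}

```text
time: 5.72
position: [0.3429, 0.2501, 0.1525]
eef_rot: [-0.0, 0.652, 0.758, -0.001]
force: [-0.7, 0.5, 0.2]
grip_width: 0.0001
grasp_force: 0.0
```

{"fn": "drive_tool", "kwargs": {"translation": [[0, 0, -0.6], [0, 0.9, 0], [0, 0.9, 0], [0, 0.9, 0], [0, 0.9, 0], [0, 0.9, 0], [0, 0.9, 0], [0, 0.9, 0], [0, 0.9, 0]], "dr": [[0, 0, 0], [0, 0, 0], [0, 0, 0], [0, 0, 0], [0, 0, 0], [0, 0, 0], [0, 0, 0], [0, 0, 0], [0, 0, 0]], "gripper": [0, 0, 0, 0, 0, 0, 0, 0, 0]}}

```text
time: 6.85
position: [0.4866, 0.2721, 0.1663]
eef_rot: [0.0, 0.652, 0.758, 0.0]
force: [-0.4, -0.7, 0.6]
grip_width: 0.0001
grasp_force: 0.0
```

{"fn": "drive_tool", "kwargs": {"translation": [[0, 0.8, 0], [0, 0.8, 0], [0, 0.8, 0], [0, 0.8, 0], [0, 0.8, 0], [0, 0.8, 0], [0, 0.8, 0], [0, 0.8, 0], [0, 0.8, 0], [0, 0, 0.3], [0, 0, 0.3], [0, 0, 0]], "dr": [[0, 0, 0], [0, 0, 0], [0, 0, 0], [0, 0, 0], [0, 0, 0], [0, 0, 0], [0, 0, 0], [0, 0, 0], [0, 0, 0], [0, 0, 0], [0, 0, 0], [0, 0, 0]], "gripper": [0, 0, 0, 0, 0, 0, 0, 0, 0, 0, 0, 0]}}

```text
time: 8.35
position: [0.6265, 0.2931, 0.1521]
eef_rot: [-0.001, 0.652, 0.758, -0.001]
force: [0.3, -0.4, -0.6]
grip_width: 0.0001
grasp_force: 0.0
```

{"fn": "drive_tool", "kwargs": {"translation": [[0, 0, -0.9], [0, 0, -0.9], [0, 0, -0.9], [0, 0, -0.9], [0, 0, -0.9], [-0.9, 0, -0.9], [-0.9, 0, 0], [-0.9, 0, 0], [-0.9, 0, 0], [-0.9, 0, 0], [-0.9, 0, 0], [0, 0, 0]], "dr": [[0, 0, 0], [0, 0, 0], [0, 0, 0], [0, 0, 0], [0, 0, 0], [0, 0, 0], [0, 0, 0], [0, 0, 0], [0, 0, 0], [0, 0, 0], [0, 0, 0], [0, 0, 0]], "gripper": [0, 0, 0, 0, 0, 0, 0, 0, 0, 0, 0, 0]}}

```text
time: 9.85
position: [0.6441, 0.1849, 0.2612]
eef_rot: [-0.0, 0.653, 0.757, -0.0]
force: [-0.1, 0.4, -0.3]
grip_width: -0.0002
grasp_force: 0.0
```

Run:
```python
from h import *
a=snap('top','top1')[130:240,130:280]; b=snap('side','side1')[110:340,190:330].transpose(1,0,2)
a=cv2.resize(a,None,fx=3.4,fy=3.4,interpolation=cv2.INTER_CUBIC); b=cv2.resize(b,None,fx=3.4,fy=3.4,interpolation=cv2.INTER_CUBIC)
print(a.shape,b.shape)
cv2.imwrite('pics/t1c.png',a[:,:,::-1]); cv2.imwrite('pics/s1c.png',b[:,:,::-1])
```

```text
(374, 510, 3) (476, 782, 3)
```

View pics/t1c.png

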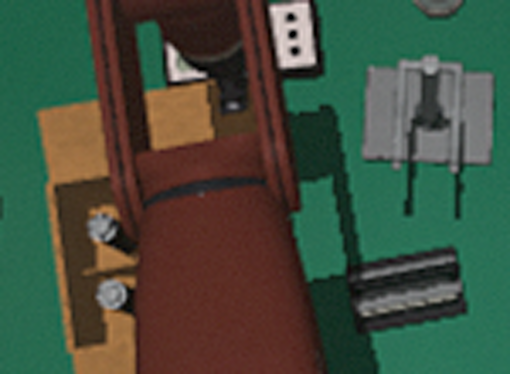

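View pics/s1c.png

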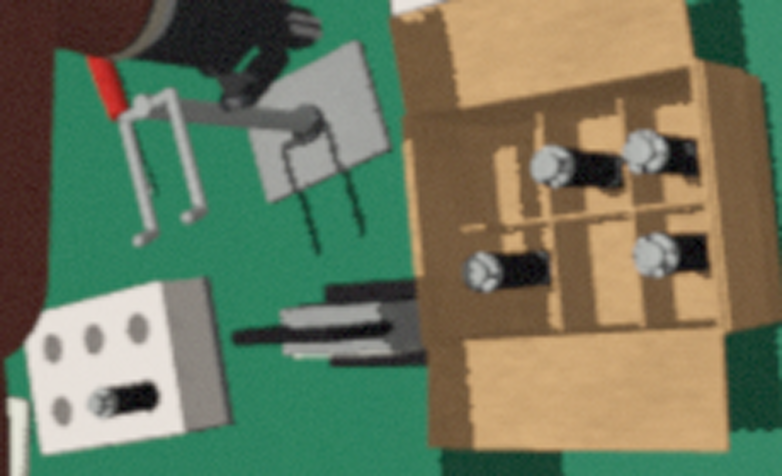

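```bash
cat >> h.py <<'E'
S1=lambda a:(190+a[1]/3.4-.35,110+a[0]/3.4-.35)
T1=lambda a:(130+a[0]/3.4-.35,130+a[1]/3.4-.35)
def tri(ps,pt):
    A=[]
    for n,p in(('side',ps),('top',pt)):
        K,R,t=P(n); M=K@np.c_[R,t]; A+=[p[0]*M[2]-M[0],p[1]*M[2]-M[1]]
    v=np.linalg.svd(np.array(A))[2][-1]; return v[:3]/v[3]
E
python3 - <<'E'
from h import *
for p in[(695,65),(408,113),(725,330),(430,338)]: print('rim',ray('side',S1(p),.142).round(4))
for p in[(545,166),(640,152),(477,272),(652,254)]: print('hs',ray('side',S1(p),.14).round(4))
for p in[(100,228),(109,294)]: print('ht',ray('top',T1(p),.14).round(4))
print(tri(S1((640,152)),T1((100,228))),tri(S1((652,254)),T1((109,294))))
# hook tips & post & lamp bar ends
for l,a,b in(('tipL',(190,214),(397,163)),('tipR',(143,240),(456,166)),('post',(142,104),(430,66)),('cornL',(170,95),(402,66)),('cornR',(122,118),(461,66)),('bar-y',(237,337),(457,255))): print(l,tri(S1(a),T1(b)).round(4))
for p in[(370,68),(495,73),(490,165),(363,160)]: print('base',ray('top',T1(p),.008).round(4))
for p in[(355,42),(390,150),(268,202),(245,130)]: print('bases',ray('side',S1(p),.008).round(4))
E
```

```text
rim [0.555  0.3998 0.142 ]
rim [0.5932 0.1783 0.142 ]
rim [0.3801 0.3743 0.142 ]
rim [0.4192 0.1527 0.142 ]
hs [0.5209 0.278  0.14  ]
hs [0.5102 0.3483 0.14  ]
hs [0.4594 0.2044 0.14  ]
hs [0.4403 0.3386 0.14  ]
ht [0.5113 0.347  0.14  ]
ht [0.4414 0.3366 0.14  ]
[0.51112263 0.34745417 0.13784245] [0.44113496 0.33735733 0.13667592]
tipL [0.552  0.0306 0.2498]
tipR [ 0.5471 -0.0272  0.2467]
post [ 0.6526 -0.0042  0.2414]
cornL [0.6529 0.0236 0.2373]
cornR [ 0.6524 -0.0356  0.2348]
bar-y [ 0.465  -0.0282  0.155 ]
base [0.7124 0.0631 0.008 ]
base [ 0.7027 -0.0842  0.008 ]
base [ 0.5926 -0.0746  0.008 ]
base [0.6022 0.0734 0.008 ]
bases [0.71   0.0626 0.008 ]
bases [0.6007 0.0739 0.008 ]
bases [ 0.5924 -0.0769  0.008 ]
bases [ 0.6704 -0.0868  0.008 ]
```

{"fn": "drive_tool", "kwargs": {"translation": [[0.91, -0.9, 0], [0.91, -0.9, 0], [0.91, -0.9, 0], [0.91, -0.9, 0], [0.91, -0.9, 0], [0.91, -0.92, 0], [0, 0, 0]], "dr": [[0, 0, 0], [0, 0, 0], [0, 0, 0], [0, 0, 0], [0, 0, 0], [0, 0, 0], [0, 0, 0]], "gripper": [60, 60, 60, 60, 60, 60, 60], "newtons": 40}}

```text
time: 10.82
position: [0.5186, 0.2799, 0.2616]
eef_rot: [-0.0, 0.651, 0.759, 0.0]
force: [-1.2, -0.5, -1.0]
grip_width: 0.0603
grasp_force: 0.0
```

```bash
cat >> h.py <<'E'
def to(x,y,z=None):
    o=ctrl.get_obs(); p=np.array(o["position"]); w,a,b,c=o["eef_rot"]
    from scipy.spatial.transform import Rotation as Q
    R=Q.from_quat([a,b,c,w]).as_matrix(); d=np.array([x,y,p[2] if z is None else z])-p
    print('pos',p.round(4),'tilt',R[2].round(3),'psi',round(np.arctan2(R[1,1],R[0,1]),3),'tool delta/20mm',(R.T@d/.02).round(2),'F',np.round(o["force"],1),o["grip_width"])
E
python3 -c "
from h import *
to(.5205,.277,.088)
to(.5205,.277,.088)"
```

```text
pos [0.5186 0.2799 0.2616] tilt [ 0.  0. -1.] psi 0.152 tool delta/20mm [-0.16  0.07  8.68] F [-1.2 -0.5 -1. ] 0.06026190936654481
pos [0.5186 0.2799 0.2616] tilt [ 0.  0. -1.] psi 0.152 tool delta/20mm [-0.16  0.07  8.68] F [-1.2 -0.5 -1. ] 0.06026190936654481
```

{"fn": "drive_tool", "kwargs": {"translation": [[-0.1, 0.05, 0.86], [0, 0, 0.87], [0, 0, 0.87], [0, 0, 0.87], [0, 0, 0.87], [0, 0, 0.87], [0, 0, 0.87], [0, 0, 0.87], [0, 0, 0.87], [0, 0, 0.87], [0, 0, 0]], "dr": [[0, 0, 0], [0, 0, 0], [0, 0, 0], [0, 0, 0], [0, 0, 0], [0, 0, 0], [0, 0, 0], [0, 0, 0], [0, 0, 0], [0, 0, 0], [0, 0, 0]], "gripper": [60, 60, 60, 60, 60, 60, 60, 60, 60, 60, 60]}}

```text
time: 12.2
position: [0.5224, 0.2768, 0.093]
eef_rot: [0.001, 0.652, 0.758, 0.001]
force: [-24.5, -9.6, 37.4]
grip_width: 0.0599
grasp_force: 22.3
```

{"fn": "drive_tool", "kwargs": {"translation": [[0, 0, 0], [0, 0, 0], [0, 0, 0], [0, 0, 0], [0, 0, 0], [0, 0, 0]], "dr": [[0, 0, 0], [0, 0, 0], [0, 0, 0], [0, 0, 0], [0, 0, 0], [0, 0, 0]], "gripper": [20, 20, 20, 20, 20, 20]}}

```text
time: 12.95
position: [0.5248, 0.278, 0.0927]
eef_rot: [0.002, 0.652, 0.758, 0.003]
force: [-4.4, 0.2, 24.8]
grip_width: 0.0292
grasp_force: 37.6
```

{"fn": "drive_tool", "kwargs": {"translation": [[0, 0, -0.3], [0, -0.1, -0.4], [0, 0, 0]], "dr": [[0, 0, 0], [0, 0, 0], [0, 0, 0]], "gripper": [20, 20, 20]}}

```text
time: 13.32
position: [0.5194, 0.2762, 0.1013]
eef_rot: [-0.0, 0.652, 0.758, -0.0]
force: [0.5, -0.5, -1.7]
grip_width: 0.0291
grasp_force: 39.3
```

Run:
```python
from h import *
to(0,0)
b=snap('side','s2')[110:340,190:330].transpose(1,0,2)
cv2.imwrite('pics/s2c.png',cv2.resize(b,None,fx=3.4,fy=3.4,interpolation=cv2.INTER_CUBIC)[:,:,::-1])
```

```text
pos [0.5194 0.2762 0.1013] tilt [-0. -0. -1.] psi 0.15 tool delta/20mm [ -9.78 -27.74   0.  ] F [ 0.5 -0.5 -1.7] 0.029108576076960754
```

View pics/s2c.png

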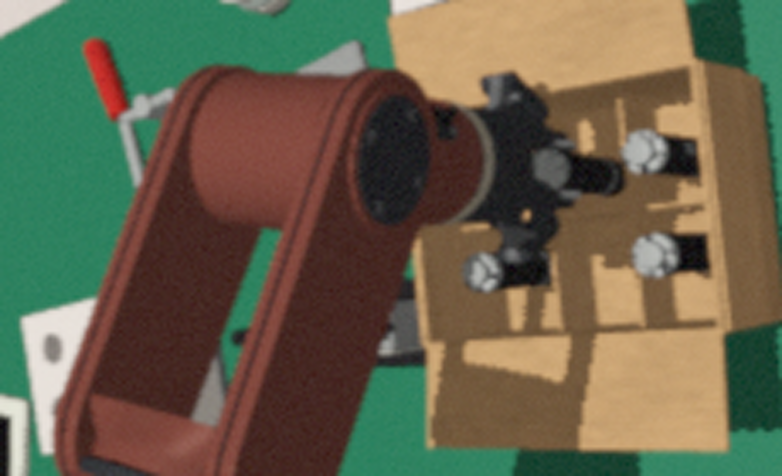

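{"fn": "drive_tool", "kwargs": {"translation": [[0, 0, -1], [0, 0, -1], [0, 0, -1], [0, 0, -1], [0, 0, -1], [0, 0, -1], [0, 0, -1], [0, 0, -1], [0, 0, -1]], "dr": [[0, 0, 0], [0, 0, 0], [0, 0, 0], [0, 0, 0], [0, 0, 0], [0, 0, 0], [0, 0, 0], [0, 0, 0], [0, 0, 0]], "gripper": [20, 20, 20, 20, 20, 20, 20, 20, 20]}}

```text
time: 14.5
position: [0.5196, 0.2762, 0.2828]
eef_rot: [-0.0, 0.652, 0.758, -0.0]
force: [0.2, 0.4, -1.5]
grip_width: 0.0292
grasp_force: 39.8
```

{"fn": "drive_tool", "kwargs": {"translation": [[-0.94, -0.36, 0], [-0.94, -0.36, 0], [-0.94, -0.36, 0], [-0.94, -0.36, 0], [-0.94, -0.36, 0], [-0.94, -0.36, 0], [-0.94, -0.36, 0], [-0.94, -0.36, 0], [-0.94, -0.36, 0], [-0.94, -0.36, 0], [-0.94, -0.36, 0], [-0.94, -0.36, 0]], "dr": [[0, 0, 0], [0, 0, 0], [0, 0, 0], [0, 0, 0], [0, 0, 0], [0, 0, 0], [0, 0, 0], [0, 0, 0], [0, 0, 0], [0, 0, 0], [0, 0, 0], [0, 0, 0]], "gripper": [20, 20, 20, 20, 20, 20, 20, 20, 20, 20, 20, 20]}}

```text
time: 16.0
position: [0.4675, 0.039, 0.2816]
eef_rot: [0.0, 0.652, 0.758, 0.0]
force: [-0.3, -0.5, -2.6]
grip_width: 0.0293
grasp_force: 39.4
```

{"fn": "drive_tool", "kwargs": {"translation": [[-0.94, -0.36, 0], [-0.94, -0.36, 0], [-0.98, -0.02, 0], [-0.98, -0.02, 0], [-0.98, -0.02, 0], [-0.98, -0.02, 0], [-0.98, -0.02, 0], [-0.98, -0.02, 0], [-0.98, -0.02, 0], [-0.98, -0.02, 0], [-0.98, -0.02, 0], [-0.98, -0.02, 0]], "dr": [[0, 0, 0], [0, 0, 0], [0, 0, 0], [0, 0, 0], [0, 0, 0], [0, 0, 0], [0, 0, 0], [0, 0, 0], [0, 0, 0], [0, 0, 0], [0, 0, 0], [0, 0, 0]], "gripper": [20, 20, 20, 20, 20, 20, 20, 20, 20, 20, 20, 20]}}

```text
time: 17.5
position: [0.4847, -0.1948, 0.2815]
eef_rot: [-0.0, 0.652, 0.758, 0.0]
force: [0.5, 0.6, -1.5]
grip_width: 0.0288
grasp_force: 39.5
```

{"fn": "drive_tool", "kwargs": {"translation": [[-0.98, -0.02, 0], [-0.98, -0.02, 0], [-0.98, -0.02, 0], [-0.98, -0.02, 0], [-0.98, -0.02, 0], [-0.98, -0.02, 0], [-0.98, -0.02, 0], [-0.98, -0.02, 0], [0, 0, 0]], "dr": [[0, 0, 0], [0, 0, 0], [0, 0, 0], [0, 0, 0], [0, 0, 0], [0, 0, 0], [0, 0, 0], [0, 0, 0], [0, 0, 0]], "gripper": [20, 20, 20, 20, 20, 20, 20, 20, 20]}}

```text
time: 18.62
position: [0.5046, -0.3506, 0.2812]
eef_rot: [-0.0, 0.653, 0.758, -0.0]
force: [0.3, -0.0, -1.5]
grip_width: 0.0292
grasp_force: 39.6
```

Run:
```python
from h import *
to(.5043,-.3526,.19)
im=snap('top','t3')[130:240,270:390]; s=snap('side','s3')[60:180,240:350]
cv2.imwrite('pics/c3.png',np.hstack([cv2.resize(im[:,:,::-1],(420,385),interpolation=cv2.INTER_CUBIC),cv2.resize(s[:,:,::-1],(352,385),interpolation=cv2.INTER_CUBIC)]))
```

```text
pos [ 0.5046 -0.3506  0.2812] tilt [ 0. -0. -1.] psi 0.148 tool delta/20mm [-0.1  -0.03  4.56] F [ 0.3 -0.  -1.5] 0.029240515246007282
```

View pics/c3.png

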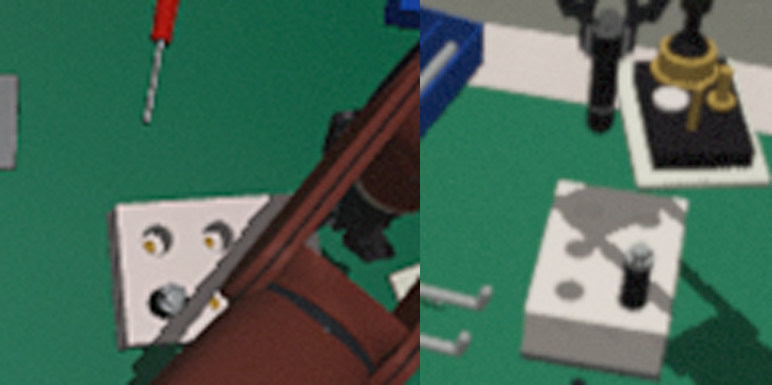

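Run:
```python
from h import *
p=(240+(598-420)/3.2-.35,60+125/3.2-.35); print(p,ray('side',p,.1925).round(4))
im=cv2.cvtColor(cv2.imread('pics/s3.png'),cv2.COLOR_BGR2GRAY).astype(int)
for r in range(74,104,2): print(r,im[r,288:306].tolist())
print(proj('side',[.5046,-.3506,.1925]),proj('side',[.5046,-.3506,.22]),proj('side',[.5046,-.3506,.27]))
```

```text
(295.275, 98.7125) [ 0.5033 -0.3531  0.1925]
74 [204, 154, 86, 71, 78, 48, 21, 14, 17, 13, 0, 21, 18, 24, 26, 65, 76, 49]
76 [202, 191, 176, 127, 85, 51, 23, 10, 20, 14, 15, 21, 20, 15, 35, 76, 99, 110]
78 [205, 203, 201, 187, 171, 114, 46, 25, 20, 15, 23, 23, 16, 35, 97, 139, 180, 195]
80 [205, 204, 205, 204, 196, 133, 46, 13, 18, 22, 17, 9, 16, 69, 166, 206, 211, 208]
82 [204, 206, 205, 201, 179, 107, 40, 16, 11, 15, 17, 10, 18, 87, 195, 212, 215, 209]
84 [203, 203, 203, 200, 175, 109, 32, 21, 8, 11, 8, 10, 25, 102, 198, 214, 216, 210]
86 [202, 203, 205, 200, 157, 85, 27, 20, 16, 9, 13, 13, 28, 101, 197, 214, 216, 212]
88 [202, 202, 203, 198, 142, 65, 17, 23, 9, 11, 26, 8, 33, 104, 193, 214, 216, 216]
90 [199, 200, 201, 195, 135, 53, 22, 20, 15, 24, 14, 20, 56, 144, 180, 209, 216, 216]
92 [110, 112, 124, 131, 94, 45, 21, 21, 18, 23, 26, 26, 84, 175, 165, 200, 214, 216]
94 [93, 92, 93, 84, 52, 47, 52, 52, 53, 51, 50, 58, 61, 98, 118, 187, 210, 216]
96 [89, 92, 92, 79, 50, 25, 15, 17, 24, 22, 14, 25, 46, 84, 99, 150, 204, 216]
98 [93, 92, 89, 80, 46, 25, 12, 11, 22, 9, 18, 30, 63, 89, 91, 117, 192, 213]
100 [94, 93, 94, 90, 76, 53, 32, 27, 18, 29, 42, 71, 89, 90, 90, 107, 170, 208]
102 [94, 92, 92, 96, 94, 90, 81, 79, 76, 86, 90, 91, 96, 92, 93, 95, 125, 197]
[294.77341025  99.08933576] [295.53135968  92.34159881] [296.98241136  79.42343475]
```

{"fn": "drive_tool", "kwargs": {"translation": [[-0.06, 0.03, 0.94], [0, 0, 0.94], [0, 0, 0.94], [0, 0, 0.94], [0, 0, 0.94], [0, 0, 0.9], [0, 0, 0.2], [0, 0, 0.2], [0, 0, 0.2], [0, 0, 0]], "dr": [[0, 0, 0], [0, 0, 0], [0, 0, 0], [0, 0, 0], [0, 0, 0], [0, 0, 0], [0, 0, 0], [0, 0, 0], [0, 0, 0], [0, 0, 0]], "gripper": [20, 20, 20, 20, 20, 20, 20, 20, 20, 20]}}

```text
time: 19.98
position: [0.5061, -0.351, 0.1584]
eef_rot: [0.001, 0.652, 0.758, -0.0]
force: [0.8, -1.8, -1.0]
grip_width: 0.0292
grasp_force: 39.5
```

{"fn": "drive_tool", "kwargs": {"translation": [[0, 0, 0.15], [0, 0, 0.15], [0, 0, 0.15], [0, 0, 0]], "dr": [[0, 0, 0], [0, 0, 0], [0, 0, 0], [0, 0, 0]], "gripper": [20, 20, 20, 20]}}

```text
time: 20.48
position: [0.5055, -0.3504, 0.1483]
eef_rot: [0.0, 0.652, 0.758, -0.0]
force: [1.1, -3.3, -1.3]
grip_width: 0.029
grasp_force: 39.4
```

{"fn": "drive_tool", "kwargs": {"translation": [[-0.05, 0.02, 0], [0, 0, 0.3], [0, 0, 0.3], [0, 0, 0.3], [0, 0, 0]], "dr": [[0, 0, 0], [0, 0, 0], [0, 0, 0], [0, 0, 0], [0, 0, 0]], "gripper": [20, 20, 20, 20, 20]}}

```text
time: 21.1
position: [0.5056, -0.3508, 0.1293]
eef_rot: [-0.001, 0.652, 0.758, -0.0]
force: [-1.1, -4.5, -4.8]
grip_width: 0.0291
grasp_force: 39.7
```

{"fn": "drive_tool", "kwargs": {"translation": [[-0.06, 0, 0], [0, 0, 0.3], [0, 0, 0.3], [0, 0, 0.3], [0, 0, 0.2], [0, 0, 0]], "dr": [[0, 0, 0], [0, 0, 0], [0, 0, 0], [0, 0, 0], [0, 0, 0], [0, 0, 0]], "gripper": [20, 20, 20, 20, 20, 20]}}

```text
time: 21.85
position: [0.506, -0.3521, 0.1077]
eef_rot: [-0.0, 0.652, 0.758, 0.0]
force: [-0.8, -2.3, -5.3]
grip_width: 0.0294
grasp_force: 39.7
```

{"fn": "drive_tool", "kwargs": {"translation": [[-0.02, 0, 0.15], [0, 0, 0.05], [0, 0, 0], [0, 0, 0], [0, 0, 0]], "dr": [[0, 0, 0], [0, 0, 0], [0, 0, 0], [0, 0, 0], [0, 0, 0]], "gripper": [20, 20, 20, 50, 50]}}

```text
time: 22.48
position: [0.5069, -0.3523, 0.1047]
eef_rot: [0.0, 0.652, 0.758, 0.0]
force: [0.9, 0.2, 0.5]
grip_width: 0.0499
grasp_force: 0.0
```

{"fn": "drive_tool", "kwargs": {"translation": [[0, 0, -0.9], [0, 0, -0.9], [0, 0, -0.9], [0, 0, -0.9], [0, 0, -0.9], [0, 0, -0.9], [0, 0, -0.9], [0, 0, -0.9], [0, 0, 0]], "dr": [[0, 0, 0], [0, 0, 0], [0, 0, 0], [0, 0, 0], [0, 0, 0], [0, 0, 0], [0, 0, 0], [0, 0, 0], [0, 0, 0]], "gripper": [50, 50, 50, 50, 50, 50, 50, 50, 50]}}

```text
time: 23.6
position: [0.5072, -0.3534, 0.2508]
eef_rot: [0.002, 0.652, 0.758, -0.0]
force: [0.8, 0.1, 0.8]
grip_width: 0.0497
grasp_force: 0.0
```

```bash
python3 -c "
from h import *
to(.46,0,.25)
to(.4595,.204,.25)"
```

```text
pos [ 0.5072 -0.3534  0.2508] tilt [-0.003  0.002 -1.   ] psi 0.15 tool delta/20mm [ 1.782e+01  3.100e-01 -1.000e-02] F [0.8 0.1 0.8] 0.04969314651353446
pos [ 0.5072 -0.3534  0.2508] tilt [-0.003  0.002 -1.   ] psi 0.15 tool delta/20mm [27.91  1.8  -0.03] F [0.8 0.1 0.8] 0.04969314651353446
```

{"fn": "drive_tool", "kwargs": {"translation": [[1, -0.2, 0], [1, -0.2, 0], [1, -0.2, 0], [1, -0.2, 0], [1, -0.2, 0], [1, -0.2, 0], [1, 0, 0], [1, 0, 0], [1, 0, 0], [1, 0, 0], [1, 0, 0], [1, 0, 0]], "dr": [[0, 0, 0], [0, 0, 0], [0, 0, 0], [0, 0, 0], [0, 0, 0], [0, 0, 0], [0, 0, 0], [0, 0, 0], [0, 0, 0], [0, 0, 0], [0, 0, 0], [0, 0, 0]], "gripper": [50, 50, 50, 50, 50, 50, 50, 50, 50, 50, 50, 50]}}

```text
time: 25.1
position: [0.4466, -0.1176, 0.2486]
eef_rot: [0.0, 0.652, 0.758, 0.0]
force: [0.6, 0.5, -0.3]
grip_width: 0.05
grasp_force: 0.0
```

{"fn": "drive_tool", "kwargs": {"translation": [[1, 0, 0], [1, 0, 0], [1, 0, 0], [1, 0, 0], [1, 0, 0], [1, 0, 0], [1, 0, 0], [1, 0, 0], [1, 0, 0], [1, 0.5, 0], [1, 0.5, 0], [1, 0.5, 0]], "dr": [[0, 0, 0], [0, 0, 0], [0, 0, 0], [0, 0, 0], [0, 0, 0], [0, 0, 0], [0, 0, 0], [0, 0, 0], [0, 0, 0], [0, 0, 0], [0, 0, 0], [0, 0, 0]], "gripper": [50, 50, 50, 50, 50, 50, 50, 50, 50, 50, 50, 50]}}

```text
time: 26.6
position: [0.4404, 0.1242, 0.2486]
eef_rot: [0.0, 0.652, 0.758, 0.0]
force: [0.3, 0.1, 0.6]
grip_width: 0.05
grasp_force: 0.0
```

{"fn": "drive_tool", "kwargs": {"translation": [[1, 0.5, 0], [1, 0.5, 0], [1, 0.5, 0], [0.9, 0, 0], [0, 0, 0], [0, 0, 0]], "dr": [[0, 0, 0], [0, 0, 0], [0, 0, 0], [0, 0, 0], [0, 0, 0], [0, 0, 0]], "gripper": [50, 50, 50, 50, 50, 50]}}

```text
time: 27.35
position: [0.4583, 0.2042, 0.2485]
eef_rot: [0.0, 0.652, 0.758, -0.0]
force: [-0.5, -0.6, 0.7]
grip_width: 0.0501
grasp_force: 0.0
```

```bash
python3 -c "
from h import *
to(.4595,.204,.102)"
```

```text
pos [0.4583 0.2042 0.2485] tilt [-0. -0. -1.] psi 0.15 tool delta/20mm [-0.02  0.06  7.32] F [-0.5 -0.6  0.7] 0.05010925186351116
```

{"fn": "drive_tool", "kwargs": {"translation": [[0, 0.06, 0.9], [0, 0, 0.9], [0, 0, 0.9], [0, 0, 0.9], [0, 0, 0.9], [0, 0, 0.9], [0, 0, 0.9], [0, 0, 0.9], [0, 0, 0.1], [0, 0, 0]], "dr": [[0, 0, 0], [0, 0, 0], [0, 0, 0], [0, 0, 0], [0, 0, 0], [0, 0, 0], [0, 0, 0], [0, 0, 0], [0, 0, 0], [0, 0, 0]], "gripper": [50, 50, 50, 50, 50, 50, 50, 50, 50, 50]}}

```text
time: 28.6
position: [0.46, 0.2047, 0.1026]
eef_rot: [0.0, 0.652, 0.758, 0.0]
force: [-0.2, 0.4, 0.2]
grip_width: 0.0502
grasp_force: 0.0
```

{"fn": "drive_tool", "kwargs": {"translation": [[0, 0, 0], [0, 0, 0], [0, 0, 0], [0, 0, -0.5], [0, 0, -1], [0, 0, -1], [0, 0, -1], [0, 0, -1], [0, 0, -1], [0, 0, -1], [0, 0, -1], [0, 0, -1]], "dr": [[0, 0, 0], [0, 0, 0], [0, 0, 0], [0, 0, 0], [0, 0, 0], [0, 0, 0], [0, 0, 0], [0, 0, 0], [0, 0, 0], [0, 0, 0], [0, 0, 0], [0, 0, 0]], "gripper": [20, 20, 20, 20, 20, 20, 20, 20, 20, 20, 20, 20]}}

```text
time: 30.1
position: [0.4594, 0.2045, 0.2731]
eef_rot: [-0.0, 0.652, 0.758, -0.0]
force: [1.0, 0.8, -1.5]
grip_width: 0.0286
grasp_force: 39.8
```

{"fn": "drive_tool", "kwargs": {"translation": [[0, 0, -0.9], [-1, -0.25, 0], [-1, -0.25, 0], [-1, -0.25, 0], [-1, -0.25, 0], [-1, -0.25, 0], [-1, -0.25, 0], [-1, -0.25, 0], [-1, -0.25, 0], [-1, -0.25, 0], [-1, -0.25, 0]], "dr": [[0, 0, 0], [0, 0, 0], [0, 0, 0], [0, 0, 0], [0, 0, 0], [0, 0, 0], [0, 0, 0], [0, 0, 0], [0, 0, 0], [0, 0, 0], [0, 0, 0]], "gripper": [20, 20, 20, 20, 20, 20, 20, 20, 20, 20, 20]}}

```text
time: 31.48
position: [0.4399, -0.0012, 0.2907]
eef_rot: [-0.0, 0.652, 0.758, -0.0]
force: [-0.2, -0.8, -1.8]
grip_width: 0.0287
grasp_force: 39.8
```

{"fn": "drive_tool", "kwargs": {"translation": [[-0.98, 0.06, 0], [-0.98, 0.06, 0], [-0.98, 0.06, 0], [-0.98, 0.06, 0], [-0.98, 0.06, 0], [-0.98, 0.06, 0], [-0.98, 0.06, 0], [-0.98, 0.06, 0], [-0.98, 0.06, 0], [-0.98, 0.06, 0], [-0.98, 0.06, 0], [-0.98, 0.06, 0]], "dr": [[0, 0, 0], [0, 0, 0], [0, 0, 0], [0, 0, 0], [0, 0, 0], [0, 0, 0], [0, 0, 0], [0, 0, 0], [0, 0, 0], [0, 0, 0], [0, 0, 0], [0, 0, 0]], "gripper": [20, 20, 20, 20, 20, 20, 20, 20, 20, 20, 20, 20]}}

```text
time: 32.98
position: [0.4898, -0.2323, 0.2905]
eef_rot: [-0.0, 0.652, 0.758, 0.0]
force: [0.4, -1.3, -1.4]
grip_width: 0.029
grasp_force: 39.9
```

{"fn": "drive_tool", "kwargs": {"translation": [[-0.98, 0.06, 0], [-0.98, 0.06, 0], [-0.98, 0.06, 0], [0, 0, 0], [0, 0, 0]], "dr": [[0, 0, 0], [0, 0, 0], [0, 0, 0], [0, 0, 0], [0, 0, 0]], "gripper": [20, 20, 20, 20, 20]}}

```text
time: 33.6
position: [0.5019, -0.2885, 0.2903]
eef_rot: [-0.0, 0.652, 0.758, 0.0]
force: [0.2, 0.1, -1.0]
grip_width: 0.029
grasp_force: 39.9
```

```bash
python3 -c "
from h import *
to(.5026,-.2868,.176)"
```

```text
pos [ 0.5019 -0.2885  0.2903] tilt [ 0.001 -0.    -1.   ] psi 0.15 tool delta/20mm [0.07 0.05 5.72] F [ 0.2  0.1 -1. ] 0.02899063420558263
```

{"fn": "drive_tool", "kwargs": {"translation": [[0.07, 0.04, 0.95], [0, 0, 0.95], [0, 0, 0.95], [0, 0, 0.95], [0, 0, 0.95], [0, 0, 0.95], [0, 0, 0.15], [0, 0, 0.15], [0, 0, 0.15], [0, 0, 0.15], [0, 0, 0]], "dr": [[0, 0, 0], [0, 0, 0], [0, 0, 0], [0, 0, 0], [0, 0, 0], [0, 0, 0], [0, 0, 0], [0, 0, 0], [0, 0, 0], [0, 0, 0], [0, 0, 0]], "gripper": [20, 20, 20, 20, 20, 20, 20, 20, 20, 20, 20]}}

```text
time: 34.98
position: [0.5025, -0.2868, 0.1643]
eef_rot: [-0.0, 0.652, 0.758, 0.0]
force: [0.2, 1.8, -1.5]
grip_width: 0.0289
grasp_force: 40.0
```

{"fn": "drive_tool", "kwargs": {"translation": [[0.03, 0, 0.2], [0, 0, 0.3], [0, 0, 0.3], [0, 0, 0]], "dr": [[0, 0, 0], [0, 0, 0], [0, 0, 0], [0, 0, 0]], "gripper": [20, 20, 20, 20]}}

```text
time: 35.48
position: [0.502, -0.2862, 0.1474]
eef_rot: [-0.001, 0.652, 0.758, -0.0]
force: [0.4, 2.1, -3.5]
grip_width: 0.0286
grasp_force: 39.8
```

{"fn": "drive_tool", "kwargs": {"translation": [[0.03, 0, 0.3], [0, 0, 0.3], [0, 0, 0.3], [0, 0, 0.3], [0, 0, 0.3], [0, 0, 0]], "dr": [[0, 0, 0], [0, 0, 0], [0, 0, 0], [0, 0, 0], [0, 0, 0], [0, 0, 0]], "gripper": [20, 20, 20, 20, 20, 20]}}

```text
time: 36.22
position: [0.5019, -0.2857, 0.1176]
eef_rot: [-0.001, 0.652, 0.758, -0.0]
force: [-0.1, 2.6, -2.8]
grip_width: 0.0289
grasp_force: 39.8
```

{"fn": "drive_tool", "kwargs": {"translation": [[0, 0, 0.1], [0, 0, 0.05], [0, 0, 0], [0, 0, 0], [0, 0, 0]], "dr": [[0, 0, 0], [0, 0, 0], [0, 0, 0], [0, 0, 0], [0, 0, 0]], "gripper": [20, 20, 20, 50, 50]}}

```text
time: 36.85
position: [0.5028, -0.2866, 0.1161]
eef_rot: [0.001, 0.652, 0.758, -0.0]
force: [1.1, 0.4, -0.5]
grip_width: 0.0502
grasp_force: 0.0
```

{"fn": "drive_tool", "kwargs": {"translation": [[0, 0, -0.9], [0, 0, -0.9], [0, 0, -0.9], [0, 0, -0.9], [0, 0, -0.9], [0, 0, -0.9], [0, 0, -0.9], [0, 0, -0.9], [0, 0, 0]], "dr": [[0, 0, 0], [0, 0, 0], [0, 0, 0], [0, 0, 0], [0, 0, 0], [0, 0, 0], [0, 0, 0], [0, 0, 0], [0, 0, 0]], "gripper": [50, 50, 50, 50, 50, 50, 50, 50, 50]}}

```text
time: 37.98
position: [0.5032, -0.2865, 0.2617]
eef_rot: [0.002, 0.652, 0.758, 0.0]
force: [0.1, -0.2, -0.6]
grip_width: 0.0499
grasp_force: 0.0
```

```bash
python3 -c "
from h import *
to(.441,.337,.102)"
```

```text
pos [ 0.5032 -0.2865  0.2617] tilt [-0.003  0.002 -1.   ] psi 0.15 tool delta/20mm [31.31  1.56  7.91] F [ 0.1 -0.2 -0.6] 0.049865123463028904
```

{"fn": "drive_tool", "kwargs": {"translation": [[1, -0.2, 0], [1, -0.2, 0], [1, -0.2, 0], [1, -0.2, 0], [1, -0.2, 0], [1, -0.2, 0], [1, 0, 0], [1, 0, 0], [1, 0, 0], [1, 0, 0], [1, 0, 0], [1, 0, 0]], "dr": [[0, 0, 0], [0, 0, 0], [0, 0, 0], [0, 0, 0], [0, 0, 0], [0, 0, 0], [0, 0, 0], [0, 0, 0], [0, 0, 0], [0, 0, 0], [0, 0, 0], [0, 0, 0]], "gripper": [50, 50, 50, 50, 50, 50, 50, 50, 50, 50, 50, 50]}}

```text
time: 39.48
position: [0.4426, -0.0508, 0.2595]
eef_rot: [0.0, 0.652, 0.758, 0.0]
force: [0.1, 0.1, 0.3]
grip_width: 0.05
grasp_force: 0.0
```

{"fn": "drive_tool", "kwargs": {"translation": [[1, 0, 0], [1, 0, 0], [1, 0, 0], [1, 0, 0], [1, 0, 0], [1, 0, 0], [1, 0, 0], [1, 0, 0], [1, 0, 0], [1, 0, 0], [1, 0, 0], [1, 0, 0]], "dr": [[0, 0, 0], [0, 0, 0], [0, 0, 0], [0, 0, 0], [0, 0, 0], [0, 0, 0], [0, 0, 0], [0, 0, 0], [0, 0, 0], [0, 0, 0], [0, 0, 0], [0, 0, 0]], "gripper": [50, 50, 50, 50, 50, 50, 50, 50, 50, 50, 50, 50]}}

```text
time: 40.98
position: [0.4064, 0.1864, 0.2595]
eef_rot: [0.0, 0.652, 0.758, 0.0]
force: [-0.0, 0.0, 0.1]
grip_width: 0.0501
grasp_force: 0.0
```

{"fn": "drive_tool", "kwargs": {"translation": [[1, 0.5, 0], [1, 0.5, 0], [1, 0.5, 0], [1, 0.5, 0], [1, 0.5, 0], [1, 0.3, 0], [1, 0, 0], [0.3, 0, 0], [0, 0, 0], [0, 0, 0]], "dr": [[0, 0, 0], [0, 0, 0], [0, 0, 0], [0, 0, 0], [0, 0, 0], [0, 0, 0], [0, 0, 0], [0, 0, 0], [0, 0, 0], [0, 0, 0]], "gripper": [50, 50, 50, 50, 50, 50, 50, 50, 50, 50]}}

```text
time: 42.22
position: [0.4405, 0.3374, 0.2596]
eef_rot: [0.0, 0.652, 0.758, -0.0]
force: [0.9, -0.7, -0.2]
grip_width: 0.05
grasp_force: 0.0
```

```bash
python3 -c "
from h import *
to(.441,.337,.102)"
```

```text
pos [0.4405 0.3374 0.2596] tilt [-0.  0. -1.] psi 0.149 tool delta/20mm [-0.02  0.02  7.88] F [ 0.9 -0.7 -0.2] 0.04999629584656571
```

{"fn": "drive_tool", "kwargs": {"translation": [[0, 0, 0.98], [0, 0, 0.98], [0, 0, 0.98], [0, 0, 0.98], [0, 0, 0.98], [0, 0, 0.98], [0, 0, 0.98], [0, 0, 0.98], [0, 0, 0]], "dr": [[0, 0, 0], [0, 0, 0], [0, 0, 0], [0, 0, 0], [0, 0, 0], [0, 0, 0], [0, 0, 0], [0, 0, 0], [0, 0, 0]], "gripper": [50, 50, 50, 50, 50, 50, 50, 50, 50]}}

```text
time: 43.35
position: [0.4392, 0.3371, 0.1004]
eef_rot: [-0.001, 0.652, 0.758, -0.002]
force: [0.0, -0.7, 0.6]
grip_width: 0.05
grasp_force: 0.0
```

{"fn": "drive_tool", "kwargs": {"translation": [[0, 0, 0], [0, 0, 0], [0, 0, 0], [0, 0, -0.5], [0, 0, -1], [0, 0, -1], [0, 0, -1], [0, 0, -1], [0, 0, -1], [0, 0, -1], [0, 0, -1], [0, 0, -1]], "dr": [[0, 0, 0], [0, 0, 0], [0, 0, 0], [0, 0, 0], [0, 0, 0], [0, 0, 0], [0, 0, 0], [0, 0, 0], [0, 0, 0], [0, 0, 0], [0, 0, 0], [0, 0, 0]], "gripper": [20, 20, 20, 20, 20, 20, 20, 20, 20, 20, 20, 20]}}

```text
time: 44.85
position: [0.4405, 0.3378, 0.274]
eef_rot: [0.0, 0.652, 0.758, 0.0]
force: [0.3, -0.9, -1.5]
grip_width: 0.0285
grasp_force: 39.7
```

{"fn": "drive_tool", "kwargs": {"translation": [[0, 0, -0.9], [-0.97, -0.21, 0], [-0.97, -0.21, 0], [-0.97, -0.21, 0], [-0.97, -0.21, 0], [-0.97, -0.21, 0], [-0.97, -0.21, 0], [-0.97, -0.21, 0], [-0.97, -0.21, 0], [-0.97, -0.21, 0], [-0.97, -0.21, 0], [-0.97, -0.21, 0]], "dr": [[0, 0, 0], [0, 0, 0], [0, 0, 0], [0, 0, 0], [0, 0, 0], [0, 0, 0], [0, 0, 0], [0, 0, 0], [0, 0, 0], [0, 0, 0], [0, 0, 0], [0, 0, 0]], "gripper": [20, 20, 20, 20, 20, 20, 20, 20, 20, 20, 20, 20]}}

```text
time: 46.35
position: [0.4264, 0.1186, 0.2907]
eef_rot: [0.0, 0.652, 0.758, 0.0]
force: [-1.0, 0.4, -1.6]
grip_width: 0.0287
grasp_force: 39.7
```

{"fn": "drive_tool", "kwargs": {"translation": [[-0.97, -0.21, 0], [-0.97, -0.21, 0], [-0.97, -0.21, 0], [-0.97, -0.21, 0], [-0.97, -0.21, 0], [-0.97, -0.21, 0], [-0.98, -0.1, 0], [-0.98, -0.1, 0], [-0.98, -0.1, 0], [-0.98, -0.1, 0], [-0.98, -0.1, 0], [-0.98, -0.1, 0]], "dr": [[0, 0, 0], [0, 0, 0], [0, 0, 0], [0, 0, 0], [0, 0, 0], [0, 0, 0], [0, 0, 0], [0, 0, 0], [0, 0, 0], [0, 0, 0], [0, 0, 0], [0, 0, 0]], "gripper": [20, 20, 20, 20, 20, 20, 20, 20, 20, 20, 20, 20]}}

```text
time: 47.85
position: [0.4242, -0.1181, 0.2907]
eef_rot: [0.0, 0.652, 0.758, 0.0]
force: [-1.0, -0.4, -1.8]
grip_width: 0.0292
grasp_force: 39.7
```

{"fn": "drive_tool", "kwargs": {"translation": [[-0.98, -0.1, 0], [-0.98, -0.1, 0], [-0.98, -0.1, 0], [-0.98, -0.1, 0], [-0.98, -0.1, 0], [-0.98, -0.1, 0], [-0.98, -0.1, 0], [-0.98, -0.1, 0], [-0.98, -0.1, 0], [-0.98, -0.1, 0], [-0.98, -0.1, 0], [-0.98, -0.1, 0]], "dr": [[0, 0, 0], [0, 0, 0], [0, 0, 0], [0, 0, 0], [0, 0, 0], [0, 0, 0], [0, 0, 0], [0, 0, 0], [0, 0, 0], [0, 0, 0], [0, 0, 0], [0, 0, 0]], "gripper": [20, 20, 20, 20, 20, 20, 20, 20, 20, 20, 20, 20]}}

```text
time: 49.35
position: [0.4363, -0.3544, 0.2907]
eef_rot: [-0.0, 0.652, 0.758, -0.0]
force: [0.9, 0.1, -1.0]
grip_width: 0.0286
grasp_force: 39.7
```

{"fn": "drive_tool", "kwargs": {"translation": [[0, 0, 0], [0, 0, 0]], "dr": [[0, 0, 0], [0, 0, 0]], "gripper": [20, 20]}}

```text
time: 49.6
position: [0.4362, -0.353, 0.2905]
eef_rot: [-0.0, 0.652, 0.758, 0.0]
force: [-0.2, -0.2, -1.4]
grip_width: 0.0288
grasp_force: 39.8
```

```bash
python3 -c "
from h import *
to(.4375,-.3554,.164)"
```

```text
pos [ 0.4362 -0.353   0.2905] tilt [ 0.001 -0.    -1.   ] psi 0.15 tool delta/20mm [-0.13  0.05  6.33] F [-0.2 -0.2 -1.4] 0.028834532189547714
```

{"fn": "drive_tool", "kwargs": {"translation": [[-0.08, 0.05, 0.95], [0, 0, 0.95], [0, 0, 0.95], [0, 0, 0.95], [0, 0, 0.95], [0, 0, 0.95], [0, 0, 0.15], [0, 0, 0.15], [0, 0, 0.15], [0, 0, 0.15], [0, 0, 0]], "dr": [[0, 0, 0], [0, 0, 0], [0, 0, 0], [0, 0, 0], [0, 0, 0], [0, 0, 0], [0, 0, 0], [0, 0, 0], [0, 0, 0], [0, 0, 0], [0, 0, 0]], "gripper": [20, 20, 20, 20, 20, 20, 20, 20, 20, 20, 20]}}

```text
time: 50.98
position: [0.4375, -0.3545, 0.1647]
eef_rot: [0.0, 0.652, 0.758, 0.0]
force: [-0.0, 0.1, -2.4]
grip_width: 0.0289
grasp_force: 39.8
```

{"fn": "drive_tool", "kwargs": {"translation": [[0, 0, 0.2], [0, 0, 0.3], [0, 0, 0.3], [0, 0, 0.2], [0, 0, 0]], "dr": [[0, 0, 0], [0, 0, 0], [0, 0, 0], [0, 0, 0], [0, 0, 0]], "gripper": [20, 20, 20, 20, 20]}}

```text
time: 51.6
position: [0.4372, -0.3543, 0.1441]
eef_rot: [-0.0, 0.652, 0.758, 0.0]
force: [0.5, -0.3, -1.7]
grip_width: 0.0287
grasp_force: 39.8
```

{"fn": "drive_tool", "kwargs": {"translation": [[0, 0, 0.3], [0, 0, 0.3], [0, 0, 0.3], [0, 0, 0.3], [0, 0, 0.2], [0, 0, 0.1], [0, 0, 0], [0, 0, 0], [0, 0, 0]], "dr": [[0, 0, 0], [0, 0, 0], [0, 0, 0], [0, 0, 0], [0, 0, 0], [0, 0, 0], [0, 0, 0], [0, 0, 0], [0, 0, 0]], "gripper": [20, 20, 20, 20, 20, 20, 20, 50, 50]}}

```text
time: 52.72
position: [0.4377, -0.3548, 0.1152]
eef_rot: [0.0, 0.652, 0.758, -0.0]
force: [-0.4, 0.4, 0.1]
grip_width: 0.05
grasp_force: 0.0
```

{"fn": "drive_tool", "kwargs": {"translation": [[0, 0, -0.9], [0, 0, -0.9], [0, 0, -0.9], [0, 0, -0.9], [0, 0, -0.9], [0, 0, -0.9], [0, 0, -0.9], [0, 0, -0.9], [0, 0, 0]], "dr": [[0, 0, 0], [0, 0, 0], [0, 0, 0], [0, 0, 0], [0, 0, 0], [0, 0, 0], [0, 0, 0], [0, 0, 0], [0, 0, 0]], "gripper": [50, 50, 50, 50, 50, 50, 50, 50, 50]}}

```text
time: 53.85
position: [0.4382, -0.3553, 0.2609]
eef_rot: [0.002, 0.652, 0.758, -0.0]
force: [-0.3, 0.9, 0.9]
grip_width: 0.0502
grasp_force: 0.0
```

```bash
python3 -c "
from h import *
to(.511,.347,.102)"
```

```text
pos [ 0.4382 -0.3553  0.2609] tilt [-0.003  0.002 -1.   ] psi 0.15 tool delta/20mm [34.2   8.83  7.86] F [-0.3  0.9  0.9] 0.05019355585650375
```

{"fn": "drive_tool", "kwargs": {"translation": [[1, 0.1, 0], [1, 0.1, 0], [1, 0.1, 0], [1, 0.1, 0], [1, 0.1, 0], [1, 0.1, 0], [1, 0.1, 0], [1, 0.1, 0], [1, 0.1, 0], [1, 0.1, 0], [1, 0.1, 0], [1, 0.1, 0]], "dr": [[0, 0, 0], [0, 0, 0], [0, 0, 0], [0, 0, 0], [0, 0, 0], [0, 0, 0], [0, 0, 0], [0, 0, 0], [0, 0, 0], [0, 0, 0], [0, 0, 0], [0, 0, 0]], "gripper": [50, 50, 50, 50, 50, 50, 50, 50, 50, 50, 50, 50]}}

```text
time: 55.35
position: [0.4252, -0.1124, 0.2587]
eef_rot: [0.0, 0.652, 0.758, -0.0]
force: [-0.4, -0.0, 0.9]
grip_width: 0.0501
grasp_force: 0.0
```

{"fn": "drive_tool", "kwargs": {"translation": [[1, 0.1, 0], [1, 0.1, 0], [1, 0.1, 0], [1, 0.1, 0], [1, 0.1, 0], [1, 0.1, 0], [1, 0.44, 0], [1, 0.44, 0], [1, 0.44, 0], [1, 0.44, 0], [1, 0.44, 0], [1, 0.44, 0]], "dr": [[0, 0, 0], [0, 0, 0], [0, 0, 0], [0, 0, 0], [0, 0, 0], [0, 0, 0], [0, 0, 0], [0, 0, 0], [0, 0, 0], [0, 0, 0], [0, 0, 0], [0, 0, 0]], "gripper": [50, 50, 50, 50, 50, 50, 50, 50, 50, 50, 50, 50]}}

```text
time: 56.85
position: [0.4533, 0.1347, 0.2587]
eef_rot: [0.0, 0.652, 0.758, 0.0]
force: [0.1, -0.7, -0.6]
grip_width: 0.0503
grasp_force: 0.0
```

{"fn": "drive_tool", "kwargs": {"translation": [[1, 0.44, 0], [1, 0.44, 0], [1, 0.44, 0], [1, 0.44, 0], [1, 0.44, 0], [1, 0.44, 0], [1, 0.44, 0], [1, 0.44, 0], [1, 0.44, 0], [1, 0.44, 0], [0.2, 0, 0], [0, 0, 0]], "dr": [[0, 0, 0], [0, 0, 0], [0, 0, 0], [0, 0, 0], [0, 0, 0], [0, 0, 0], [0, 0, 0], [0, 0, 0], [0, 0, 0], [0, 0, 0], [0, 0, 0], [0, 0, 0]], "gripper": [50, 50, 50, 50, 50, 50, 50, 50, 50, 50, 50, 50]}}

```text
time: 58.35
position: [0.5099, 0.3483, 0.2583]
eef_rot: [-0.0, 0.652, 0.758, -0.0]
force: [0.4, -0.2, -1.2]
grip_width: 0.0498
grasp_force: 0.0
```

{"fn": "drive_tool", "kwargs": {"translation": [[0, 0, 0], [0, 0, 0]], "dr": [[0, 0, 0], [0, 0, 0]], "gripper": [50, 50]}}

```text
time: 58.6
position: [0.5102, 0.3477, 0.2589]
eef_rot: [0.0, 0.652, 0.758, 0.0]
force: [-0.2, 0.3, 0.1]
grip_width: 0.0498
grasp_force: 0.0
```

```bash
python3 -c "
from h import *
to(.511,.347,.103)"
```

```text
pos [0.5102 0.3477 0.2589] tilt [-0.  0. -1.] psi 0.149 tool delta/20mm [-0.04  0.03  7.8 ] F [-0.2  0.3  0.1] 0.04981922000980912
```

{"fn": "drive_tool", "kwargs": {"translation": [[-0.03, 0.03, 0.97], [0, 0, 0.97], [0, 0, 0.97], [0, 0, 0.97], [0, 0, 0.97], [0, 0, 0.97], [0, 0, 0.97], [0, 0, 0.97], [0, 0, 0]], "dr": [[0, 0, 0], [0, 0, 0], [0, 0, 0], [0, 0, 0], [0, 0, 0], [0, 0, 0], [0, 0, 0], [0, 0, 0], [0, 0, 0]], "gripper": [50, 50, 50, 50, 50, 50, 50, 50, 50]}}

```text
time: 59.72
position: [0.5094, 0.3469, 0.101]
eef_rot: [-0.001, 0.652, 0.758, -0.002]
force: [-0.3, -0.3, 0.5]
grip_width: 0.0498
grasp_force: 0.0
```

{"fn": "drive_tool", "kwargs": {"translation": [[0, 0, 0], [0, 0, 0], [0, 0, 0], [0, 0, -0.5], [0, 0, -1], [0, 0, -1], [0, 0, -1], [0, 0, -1], [0, 0, -1], [0, 0, -1], [0, 0, -1], [0, 0, -1]], "dr": [[0, 0, 0], [0, 0, 0], [0, 0, 0], [0, 0, 0], [0, 0, 0], [0, 0, 0], [0, 0, 0], [0, 0, 0], [0, 0, 0], [0, 0, 0], [0, 0, 0], [0, 0, 0]], "gripper": [20, 20, 20, 20, 20, 20, 20, 20, 20, 20, 20, 20]}}

```text
time: 61.22
position: [0.5108, 0.3476, 0.2748]
eef_rot: [0.0, 0.652, 0.758, -0.0]
force: [-0.2, 0.6, -2.1]
grip_width: 0.0288
grasp_force: 39.7
```

{"fn": "drive_tool", "kwargs": {"translation": [[0, 0, -0.9], [-0.98, -0.36, 0], [-0.98, -0.36, 0], [-0.98, -0.36, 0], [-0.98, -0.36, 0], [-0.98, -0.36, 0], [-0.98, -0.36, 0], [-0.98, -0.36, 0], [-0.98, -0.36, 0], [-0.98, -0.36, 0], [-0.98, -0.36, 0], [-0.98, -0.36, 0]], "dr": [[0, 0, 0], [0, 0, 0], [0, 0, 0], [0, 0, 0], [0, 0, 0], [0, 0, 0], [0, 0, 0], [0, 0, 0], [0, 0, 0], [0, 0, 0], [0, 0, 0], [0, 0, 0]], "gripper": [20, 20, 20, 20, 20, 20, 20, 20, 20, 20, 20, 20]}}

```text
time: 62.72
position: [0.4644, 0.1213, 0.2916]
eef_rot: [0.0, 0.652, 0.758, 0.0]
force: [-0.0, -0.4, -0.9]
grip_width: 0.0285
grasp_force: 39.8
```

{"fn": "drive_tool", "kwargs": {"translation": [[-0.98, -0.36, 0], [-0.98, -0.36, 0], [-0.98, -0.36, 0], [-0.98, -0.36, 0], [-0.98, -0.36, 0], [-0.98, -0.36, 0], [-0.94, 0.11, 0], [-0.94, 0.11, 0], [-0.94, 0.11, 0], [-0.94, 0.11, 0], [-0.94, 0.11, 0], [-0.94, 0.11, 0]], "dr": [[0, 0, 0], [0, 0, 0], [0, 0, 0], [0, 0, 0], [0, 0, 0], [0, 0, 0], [0, 0, 0], [0, 0, 0], [0, 0, 0], [0, 0, 0], [0, 0, 0], [0, 0, 0]], "gripper": [20, 20, 20, 20, 20, 20, 20, 20, 20, 20, 20, 20]}}

```text
time: 64.22
position: [0.4697, -0.1109, 0.2914]
eef_rot: [-0.0, 0.652, 0.758, -0.0]
force: [0.4, -0.3, -1.5]
grip_width: 0.0288
grasp_force: 39.8
```

{"fn": "drive_tool", "kwargs": {"translation": [[-0.94, 0.11, 0], [-0.94, 0.11, 0], [-0.94, 0.11, 0], [-0.94, 0.11, 0], [-0.94, 0.11, 0], [-0.94, 0.11, 0], [0, 0, 0], [0, 0, 0]], "dr": [[0, 0, 0], [0, 0, 0], [0, 0, 0], [0, 0, 0], [0, 0, 0], [0, 0, 0], [0, 0, 0], [0, 0, 0]], "gripper": [20, 20, 20, 20, 20, 20, 20, 20]}}

```text
time: 65.22
position: [0.4993, -0.2191, 0.2914]
eef_rot: [-0.0, 0.652, 0.758, 0.0]
force: [-0.3, -0.3, -2.4]
grip_width: 0.0289
grasp_force: 39.8
```

```bash
python3 -c "
from h import *
to(.4997,-.2203,.164)"
```

```text
pos [ 0.4993 -0.2191  0.2914] tilt [ 0.001 -0.    -1.   ] psi 0.15 tool delta/20mm [-0.07  0.01  6.37] F [-0.3 -0.3 -2.4] 0.028891404711160723
```

{"fn": "drive_tool", "kwargs": {"translation": [[-0.05, 0.01, 0.95], [0, 0, 0.95], [0, 0, 0.95], [0, 0, 0.95], [0, 0, 0.95], [0, 0, 0.95], [0, 0, 0.15], [0, 0, 0.15], [0, 0, 0.15], [0, 0, 0.15], [0, 0, 0]], "dr": [[0, 0, 0], [0, 0, 0], [0, 0, 0], [0, 0, 0], [0, 0, 0], [0, 0, 0], [0, 0, 0], [0, 0, 0], [0, 0, 0], [0, 0, 0], [0, 0, 0]], "gripper": [20, 20, 20, 20, 20, 20, 20, 20, 20, 20, 20]}}

```text
time: 66.6
position: [0.4997, -0.2202, 0.1655]
eef_rot: [0.0, 0.652, 0.758, 0.0]
force: [0.1, -0.1, -1.2]
grip_width: 0.0287
grasp_force: 39.8
```

{"fn": "drive_tool", "kwargs": {"translation": [[0, 0, 0.2], [0, 0, 0.3], [0, 0, 0]], "dr": [[0, 0, 0], [0, 0, 0], [0, 0, 0]], "gripper": [20, 20, 20]}}

```text
time: 66.97
position: [0.4993, -0.2199, 0.1546]
eef_rot: [-0.001, 0.652, 0.758, -0.0]
force: [-0.6, -0.0, -2.2]
grip_width: 0.0285
grasp_force: 39.8
```

{"fn": "drive_tool", "kwargs": {"translation": [[0, 0, 0.3], [0, 0, 0.3], [0, 0, 0.3], [0, 0, 0.3], [0, 0, 0.3], [0, 0, 0.3], [0, 0, 0.1], [0, 0, 0.05], [0, 0, 0], [0, 0, 0], [0, 0, 0]], "dr": [[0, 0, 0], [0, 0, 0], [0, 0, 0], [0, 0, 0], [0, 0, 0], [0, 0, 0], [0, 0, 0], [0, 0, 0], [0, 0, 0], [0, 0, 0], [0, 0, 0]], "gripper": [20, 20, 20, 20, 20, 20, 20, 20, 20, 50, 50]}}

```text
time: 68.35
position: [0.5001, -0.2204, 0.117]
eef_rot: [0.001, 0.652, 0.758, 0.0]
force: [0.1, -0.2, 0.7]
grip_width: 0.0502
grasp_force: 0.0
```

{"fn": "drive_tool", "kwargs": {"translation": [[0, 0, -0.9], [0, 0, -0.9], [0, 0, -0.9], [0, 0, -0.9], [0, 0, -0.9], [0, 0, -0.9], [0, 0, -0.9], [0, -0.9, -0.9], [0, -0.9, 0], [0, -0.9, 0], [0, -0.9, 0], [0, 0, 0]], "dr": [[0, 0, 0], [0, 0, 0], [0, 0, 0], [0, 0, 0], [0, 0, 0], [0, 0, 0], [0, 0, 0], [0, 0, 0], [0, 0, 0], [0, 0, 0], [0, 0, 0], [0, 0, 0]], "gripper": [50, 50, 50, 50, 50, 50, 50, 50, 50, 50, 50, 50]}}

```text
time: 69.85
position: [0.4271, -0.231, 0.26]
eef_rot: [-0.0, 0.653, 0.758, -0.0]
force: [-0.2, -0.1, -1.3]
grip_width: 0.05
grasp_force: 0.0
```

Run:
```python
from h import *
to(.46,.02)
im=snap('top','t5')[130:240,200:390]; s=snap('side','s5')[110:280,200:350]
print(im.shape)
cv2.imwrite('pics/c5.png',np.vstack([np.hstack([cv2.resize(im[:,:,::-1],None,fx=2.5,fy=2.5,interpolation=cv2.INTER_CUBIC),np.zeros((275,325,3),'uint8')])[:, :600],np.hstack([cv2.resize(s[:,:,::-1],None,fx=1.9,fy=1.9,interpolation=cv2.INTER_CUBIC),np.zeros((323,315,3),'uint8')])]))
```

```text
pos [ 0.4271 -0.231   0.26  ] tilt [ 0.001 -0.001 -1.   ] psi 0.148 tool delta/20mm [12.17  3.48  0.  ] F [-0.2 -0.1 -1.3] 0.0500493314677187
(110, 190, 3)
```

View pics/c5.png

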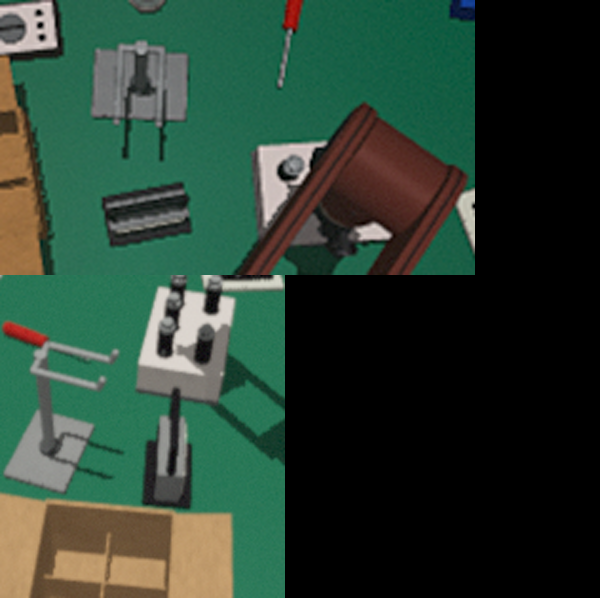

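Run:
```python
from h import *
a=cv2.imread('pics/t5.png')[196:232,236:282]; b=cv2.imread('pics/s5.png')[165:245,265:310]
cv2.imwrite('pics/c6.png',np.hstack([cv2.resize(a,None,fx=9,fy=9,interpolation=cv2.INTER_CUBIC)[:324],cv2.resize(b,None,fx=7,fy=7,interpolation=cv2.INTER_CUBIC)[:324]]) if 0 else np.vstack([np.hstack([cv2.resize(a,None,fx=9,fy=9,interpolation=cv2.INTER_CUBIC),np.zeros((236,414,3),'uint8')][:1]+[]) if 0 else cv2.copyMakeBorder(cv2.resize(a,None,fx=9,fy=9,interpolation=cv2.INTER_CUBIC),0,236,0,0,0)]) if 0 else np.hstack([cv2.copyMakeBorder(cv2.resize(a,None,fx=9,fy=9,interpolation=cv2.INTER_CUBIC),0,236,0,0,0),cv2.resize(b,None,fx=7,fy=7,interpolation=cv2.INTER_CUBIC)]))
```

```text
(no output)
```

View pics/c6.png

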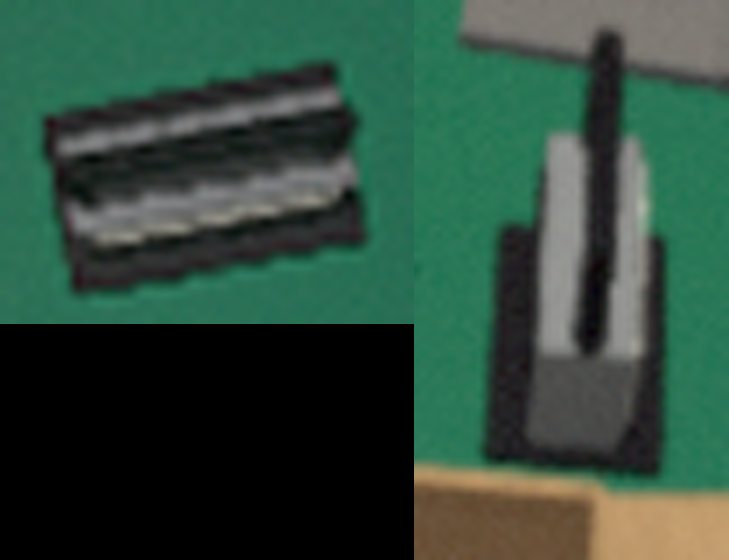

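Run:
```python
from h import *
t=lambda p:(236+p[0]/9-.45,196+p[1]/9-.45); s=lambda p:(265+(p[0]-414)/7-.43,165+p[1]/7-.43)
for n,f,q in(('top',t,[(45,120),(333,65),(362,240),(78,292)]),('side',s,[(502,228),(664,235),(660,472),(487,460)])):
    X=np.array([ray(n,f(p),.010) for p in q]); print(n,X.round(4).tolist(),X.mean(0).round(4))
print(ray('side',s((608,38)),.155),ray('side',s((604,130)),.155),ray('top',t((345,120)),.155),ray('top',t((65,165)),.155))
```

```text
top [[0.4735, 0.0594, 0.01], [0.4944, -0.0665, 0.01], [0.418, -0.0765, 0.01], [0.3988, 0.0467, 0.01]] [ 0.4462 -0.0092  0.01  ]
side [[0.4923, -0.064, 0.01], [0.4173, -0.0797, 0.01], [0.3958, 0.0497, 0.01], [0.4708, 0.0632, 0.01]] [ 0.4441 -0.0077  0.01  ]
[ 0.45433737 -0.06559945  0.155     ] [ 0.44621357 -0.01530868  0.155     ] [ 0.45567213 -0.06264818  0.155     ] [0.44074054 0.04762439 0.155     ]
```

{"fn": "drive_tool", "kwargs": {"translation": [[0.99, 0.23, 0], [0.99, 0.23, 0], [0.99, 0.23, 0], [0.99, 0.23, 0], [0.99, 0.23, 0], [0.99, 0.23, 0], [0.99, 0.23, 0], [0.99, 0.23, 0], [0.99, 0.23, 0], [0.99, 0.23, 0], [0.99, 0.23, 0], [0, 0, 0]], "dr": [[0, 0, 0], [0, 0, 0], [0, 0, 0], [0, 0, 0], [0, 0, 0], [0, 0, 0], [0, 0, 0], [0, 0, 0], [0, 0, 0], [0, 0, 0], [0, 0, -0.02], [0, 0, 0]], "gripper": [50, 50, 50, 50, 50, 50, 50, 50, 50, 50, 50, 50], "newtons": 80}}

```text
time: 71.45
position: [0.4459, -0.006, 0.2604]
eef_rot: [-0.0, 0.647, 0.762, 0.0]
force: [0.5, -0.9, 0.8]
grip_width: 0.0496
grasp_force: 0.0
```

{"fn": "drive_tool", "kwargs": {"translation": [[0, 0, 0.9], [0, 0, 0.9], [0, 0, 0.9], [0, 0, 0.9], [0, 0, 0.9], [0, 0, 0.9], [0, 0, 0.8], [0, 0, 0]], "dr": [[0, 0, 0], [0, 0, 0], [0, 0, 0], [0, 0, 0], [0, 0, 0], [0, 0, 0], [0, 0, 0], [0, 0, 0]], "gripper": [50, 50, 50, 50, 50, 50, 50, 50]}}

```text
time: 72.45
position: [0.4447, -0.0079, 0.1347]
eef_rot: [-0.001, 0.648, 0.761, -0.001]
force: [0.1, -0.1, -0.3]
grip_width: 0.0502
grasp_force: 0.0
```

```bash
python3 -c "
from h import *
to(.446,-.008,.136)"
```

```text
pos [ 0.4447 -0.0079  0.1347] tilt [ 0.001 -0.003 -1.   ] psi 0.16 tool delta/20mm [-0.02  0.06 -0.07] F [ 0.1 -0.1 -0.3] 0.050214969924027276
```

{"fn": "drive_tool", "kwargs": {"translation": [[0, 0, 0], [0, 0, 0], [0, 0, 0], [0, 0, 0], [0, 0, 0], [0, 0, -0.3], [0, 0, -0.3], [0, 0, 0]], "dr": [[0, 0, 0], [0, 0, 0], [0, 0, 0], [0, 0, 0], [0, 0, 0], [0, 0, 0], [0, 0, 0], [0, 0, 0]], "gripper": [5, 5, 5, 5, 5, 5, 5, 5]}}

```text
time: 73.45
position: [0.4461, -0.008, 0.1487]
eef_rot: [0.0, 0.648, 0.761, 0.0]
force: [0.3, 0.0, -4.9]
grip_width: 0.0114
grasp_force: 78.2
```

{"fn": "drive_tool", "kwargs": {"translation": [[0, 0, -0.9], [0, 0, -0.9], [0, 0, -0.9], [0, 0, -0.9], [0, 0, -0.9], [0, 0, -0.9], [0, 0, -0.1], [0, 0, 0]], "dr": [[0, 0, 0], [0, 0, 0], [0, 0, 0.14], [0, 0, 0.14], [0, 0, 0.14], [0, 0, 0], [0, 0, 0], [0, 0, 0]], "gripper": [5, 5, 5, 5, 5, 5, 5, 5]}}

```text
time: 74.45
position: [0.4458, -0.0079, 0.258]
eef_rot: [-0.0, 0.728, 0.686, -0.0]
force: [-0.7, -0.2, -6.2]
grip_width: 0.0115
grasp_force: 78.4
```

Run:
```python
from h import *
to(.5927,-.0006,.2585)
b=snap('side','s7')[100:260,180:330]
cv2.imwrite('pics/c7.png',cv2.resize(b[:,:,::-1],None,fx=3.7,fy=3.7,interpolation=cv2.INTER_CUBIC))
```

```text
pos [ 0.4458 -0.0079  0.258 ] tilt [ 0.    -0.001 -1.   ] psi -0.059 tool delta/20mm [ 0.8   7.31 -0.03] F [-0.7 -0.2 -6.2] 0.01151822215488397
```

View pics/c7.png

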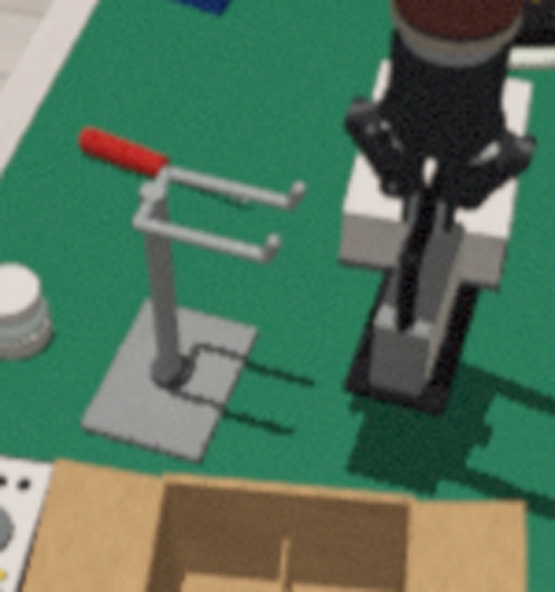

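{"fn": "drive_tool", "kwargs": {"translation": [[0.4, 0, 0], [0.4, 0, 0], [0, 0.7, 0], [0, 0.7, 0], [0, 0.7, 0], [0, 0.7, 0], [0, 0, 0]], "dr": [[0, 0, 0], [0, 0, 0], [0, 0, 0], [0, 0, 0], [0, 0, 0], [0, 0, 0], [0, 0, 0]], "gripper": [5, 5, 5, 5, 5, 5, 5]}}

```text
time: 75.38
position: [0.5039, 0.0044, 0.2583]
eef_rot: [-0.0, 0.728, 0.686, -0.0]
force: [-0.6, 0.2, -5.7]
grip_width: 0.0112
grasp_force: 78.4
```

{"fn": "drive_tool", "kwargs": {"translation": [[0, 0.5, 0], [0, 0.5, 0], [0, 0.5, 0], [0, 0.5, 0], [0, 0.5, 0], [0, 0.5, 0], [0, 0.5, 0], [0, 0.5, 0], [0, 0.5, 0], [0, 0, 0]], "dr": [[0, 0, 0], [0, 0, 0], [0, 0, 0], [0, 0, 0], [0, 0, 0], [0, 0, 0], [0, 0, 0], [0, 0, 0], [0, 0, 0], [0, 0, 0]], "gripper": [5, 5, 5, 5, 5, 5, 5, 5, 5, 5]}}

```text
time: 76.62
position: [0.5934, -0.0008, 0.2584]
eef_rot: [0.0, 0.728, 0.686, 0.0]
force: [-0.5, -0.1, -5.3]
grip_width: 0.0113
grasp_force: 78.4
```

Run:
```python
from h import *
to(.5927,-.0006,.2275)
b=snap('side','s8')[100:260,150:300]
cv2.imwrite('pics/c8.png',cv2.resize(b[:,:,::-1],None,fx=3.7,fy=3.7,interpolation=cv2.INTER_CUBIC))
```

```text
pos [ 0.5934 -0.0008  0.2584] tilt [-0.  0. -1.] psi -0.06 tool delta/20mm [ 0.01 -0.03  1.54] F [-0.5 -0.1 -5.3] 0.011262247764017234
```

View pics/c8.png

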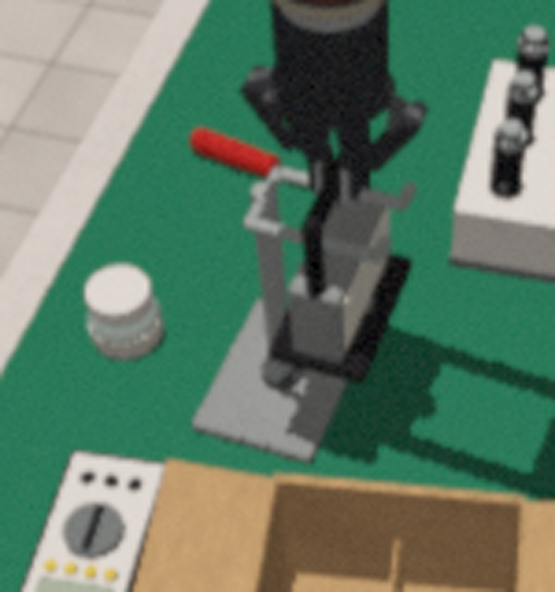

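{"fn": "drive_tool", "kwargs": {"translation": [[0, 0, 0.4], [0, 0, 0.4], [0, 0, 0.4], [0, 0, 0.1], [0, 0, 0.1], [0, 0, 0]], "dr": [[0, 0, 0], [0, 0, 0], [0, 0, 0], [0, 0, 0], [0, 0, 0], [0, 0, 0]], "gripper": [5, 5, 5, 5, 5, 5]}}

```text
time: 77.42
position: [0.5928, -0.0007, 0.2306]
eef_rot: [0.0, 0.728, 0.686, 0.0]
force: [0.0, 0.6, -6.1]
grip_width: 0.0114
grasp_force: 78.4
```

{"fn": "drive_tool", "kwargs": {"translation": [[0, 0, 0.1], [0, 0, 0.05], [0, 0, 0]], "dr": [[0, 0, 0], [0, 0, 0], [0, 0, 0]], "gripper": [5, 5, 5]}}

```text
time: 77.8
position: [0.5932, -0.0007, 0.2289]
eef_rot: [0.001, 0.728, 0.686, 0.001]
force: [-3.1, 0.3, 4.3]
grip_width: 0.0113
grasp_force: 79.4
```

Contact: the bar is on the prongs. Release gently and rise.

{"fn": "drive_tool", "kwargs": {"translation": [[0, 0, 0], [0, 0, 0], [0, 0, 0], [0, 0, 0], [0, 0, -0.3], [0, 0, -0.5], [0, 0, -0.9], [0, 0, -0.9], [0, 0, -0.9], [0, 0, -0.9], [0, 0, -0.9], [0, 0, 0]], "dr": [[0, 0, 0], [0, 0, 0], [0, 0, 0], [0, 0, 0], [0, 0, 0], [0, 0, 0], [0, 0, 0], [0, 0, 0], [0, 0, 0], [0, 0, 0], [0, 0, 0], [0, 0, 0]], "gripper": [16, 22, 30, 36, 36, 36, 36, 36, 36, 36, 36, 36]}}

```text
time: 79.3
position: [0.5936, -0.0008, 0.3359]
eef_rot: [0.001, 0.728, 0.686, 0.001]
force: [-0.3, -0.5, 1.1]
grip_width: 0.0362
grasp_force: 0.0
```

{"fn": "drive_tool", "kwargs": {"translation": [[0, -0.9, -0.3], [0, -0.9, 0], [0, -0.9, 0], [0, -0.9, 0], [0, -0.9, 0], [0, -0.9, 0], [0, -0.9, 0], [0, -0.9, 0], [0, -0.9, 0], [0, -0.9, 0], [0, 0, 0]], "dr": [[0, 0, 0], [0, 0, 0], [0, 0, 0], [0, 0, 0], [0, 0, 0], [0, 0, 0], [0, 0, 0], [0, 0, 0], [0, 0, 0], [0, 0, 0], [0, 0, 0]], "gripper": [36, 36, 36, 36, 36, 36, 36, 36, 36, 36, 36]}}

```text
time: 80.68
position: [0.4123, 0.0101, 0.3391]
eef_rot: [-0.0, 0.728, 0.686, -0.0]
force: [-0.1, -0.3, 0.4]
grip_width: 0.0363
grasp_force: 0.0
```

Run:
```python
from h import *
a=snap('side','s9')[95:265,150:350]; t=snap('top','t9')[130:240,200:390]
cv2.imwrite('pics/c9.png',np.hstack([cv2.resize(a,None,fx=2.6,fy=3.,interpolation=cv2.INTER_CUBIC)[:,:,::-1]][:1]+[]) if 0 else np.hstack([cv2.resize(a,None,fx=2.2,fy=2.2)[:,:,::-1],cv2.copyMakeBorder(cv2.resize(t,None,fx=1.85,fy=1.85)[:,:,::-1],0,374-203,0,0,0)]))
# neck heights in charger: tri check
to(0,0)
```

```text
Traceback (most recent call last):
ValueError: all the input array dimensions except for the concatenation axis must match exactly, but along dimension 0, the array at index 0 has size 374 and the array at index 1 has size 375
```

Run:
```python
from h import *
a=cv2.imread('pics/s9.png')[100:235,170:345]
cv2.imwrite('pics/c9.png',cv2.resize(a,None,fx=4.4,fy=4.4,interpolation=cv2.INTER_CUBIC))
for n,b in dict(b0=(.4322+.0012-.0029,-.2236),b5=(.5055,-.3526),b4=(.5024,-.2862),b2=(.4375,-.3554),b3=(.4997,-.2203)).items():
    print(n,((proj('side',[*b,.151])-[170,100])*4.4).round(0))
```

```text
b0 [610. 163.]
b5 [544.  37.]
b4 [531.  91.]
b2 [629.  49.]
b3 [518. 149.]
```

View pics/c9.png

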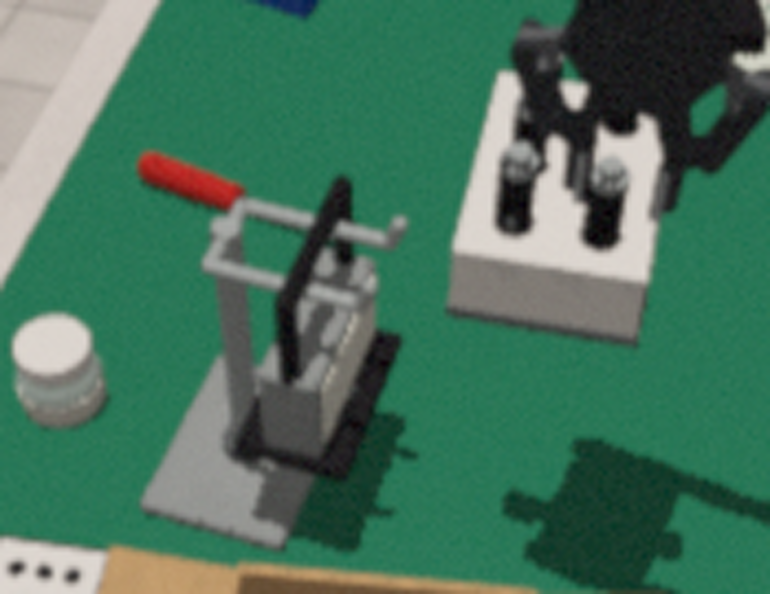

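```bash
python3 -c "
from station import ctrl
print(ctrl.close_job())"
```

```text
the job is handed in; nothing more can be done
None
```

The job is handed in, with no verdict returned: both flaps are folded back, the four carton handles are lowered into bays 2, 3, 4 and 5, and the lamp hangs across both prongs; as far as my pictures show, the handle already charging in bay 0 and the other bench items were left alone.

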